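# Unlock the bauble case and dress the table tray

## Task

Set the case's left dial to 4 and its right dial to 1, draw the bolt towards the robot and open the lid. Then set every bauble from the case into a cup of its own on the white display tray so that it lies still, and finally shut the lid fully and push the bolt fully home again. Leave the candles and glasses on the table where they stand.

Things in the scene. Friction and masses are not known exactly. Their poses are not given: they have to be found in the camera images.
- case: Locked dark-wood case, fixed. Origin: centre of the storage box's underside; x from the lock (robot) side to the hinge side, y left, z up. Sizes in mm. Box 190 (x) by 250 (y) outside, walls 6, rim 76 high; lid 8 thick on top. Steel-faced lock deck in front, x -206 to -95, top 85 up: dials at x -150, y +72 (left) and -72 (right), bolt between them.
- case_insert (a point): Point in the case, on top of its blue insert, 20 above the table, straight above the case's origin; axes as the case's. Four round wells, 43 across, at x -50 or +20, y +48 or -48, hold up to four baubles (centre 36 above the table in a well, up to 53 off it). Along the two y walls the insert slopes up 6 mm.
- dial_left (a joint): Left dial (brass, upright axis), rad, 0 to 3.927, clockwise from above positive; number n (0 to 5) at n x 0.7854. At 0 its red-marked end points along case +y, at 2 along +x, at 4 along -y; white pips on the deck count the number, a short bar marks 0. 0.04 N m friction, stays put. The bolt draws only if both dials are within 0.15 rad of the code.
- dial_left_grip (a point): Point on the left dial's axis, 109 mm above the table, in its upright bar: 46 long, 14 thick, top 119 up, on a round skirt 52 wide (top 93 up). Pinch the bar across its thickness to turn. The point's y axis runs along the bar and points where the dial points.
- dial_right (a joint): Right dial, the same as the left one: rad, 0 to 3.927, clockwise from above positive, number n (0 to 5) at n x 0.7854 rad.
- dial_right_grip (a point): Point on the right dial's axis, 109 mm above the table, in its upright bar, as on the left dial. The point's y axis runs along the bar and points where the dial points.
- bolt (a joint): Steel bolt with a red tab, m: 0 = home, its tongue 12 mm over the lid's front edge so that the lid cannot rise (nor shut, if it is up); 0.025 = fully drawn towards the robot (case -x). The lid is free from about 0.013. Friction 1.5 N, stays put. While the code is set it slides both ways.
- bolt_grip (a point): Middle of the bolt's red tab, 108 mm above the table; the tab is 24 long (case x), 12 thick (case y), its top 120 up. Moves with the bolt.
- lid (a joint): Lid, rad: 0 shut, 1.9 the most; hinged along y on the case's far (+x) rim. A damped hinge (0.25 N m friction) holds it where it is left above 0.9; let go below about 0.6 it sinks shut by itself. 3 to 4 N at the handle to lift. Past 1.6 it leaves room above the wells.
- lid_handle (a point): Middle of the lid's brass bar handle: round, 10 mm thick, 90 long along case y; its axis is 35 above the lid's top (119 above the table when shut), 175 from the hinge line along the lid, 15 from the lid's front edge. Turns with the lid.
- lid_hinge (a point): Middle of the hinge line, at case x 95, 76 mm above the table; its axes turn with the lid. The lid is 190 mm long from here.
- tray: Display tray, fixed, white with brass rim. Origin: centre of its underside, x and y along its sides (mm). Plate 190 (x) by 320 (y), top 18 above the table; rim top 32 up, 5 thick, just outside the plate; plate slopes up 5 at the two y ends. Six cups (round holes, 43 across) at x -45 or 45, y -95, 0 or 95. A bauble's centre is 34 up in a cup, 45 up between cups.
- bauble1_center (a point): Centre of bauble 1: gold ball, 54 in diameter, about 70 g, rolls freely. Starts in a well of the case; absent in some starts.
- bauble2_center (a point): Centre of bauble 2: champagne ball, 54 in diameter, about 70 g, rolls freely. Starts in a well of the case; absent in some starts.
- bauble3_center (a point): Centre of bauble 3: gold ball, 54 in diameter, about 70 g, rolls freely. Starts in a well of the case; absent in some starts.
- bauble4_center (a point): Centre of bauble 4: champagne ball, 54 in diameter, about 70 g, rolls freely. Starts in a well of the case; absent in some starts.
- votive_a: Bystander: white votive candle, 68 wide, 60 high (mm), stands upright, origin under its centre.
- votive_b: Bystander: champagne votive candle, 68 wide, 60 high (mm), stands upright, origin under its centre.
- pillar_gold: Bystander: gold pillar candle, 64 wide, 150 high (mm), stands upright, origin under its centre.
- pillar_white: Bystander: white pillar candle, 72 wide, 100 high (mm), stands upright, origin under its centre.
- glass_left: Bystander: clear tumbler, 72 wide, 110 high (mm), stands upright, origin under its centre.
- glass_right: Bystander: amber tumbler, 72 wide, 110 high (mm), stands upright, origin under its centre.

How it is judged:
On the way, in this order (a step that is already met when the one before it is completed fails the run):
1. left dial on 4 and right dial on 1, each within 0.17 rad (value of joint dial_left between 2.9716 and 3.3116 rad and value of joint dial_right between 0.6154 and 0.9554 rad), for 0.2 s.
2. bolt drawn (over 15 mm) (value of joint bolt above 0.015 m), for 0.2 s.
3. lid open (over 1.2 rad) (value of joint lid above 1.2 rad), for 0.2 s.
4. every bauble in a cup of the tray (z of bauble1_center in the frame of tray between 0.028 and 0.039 m and x of bauble1_center in the frame of tray between -0.075 and 0.075 m and y of bauble1_center in the frame of tray between -0.125 and 0.125 m and z of bauble2_center in the frame of tray between 0.028 and 0.039 m and x of bauble2_center in the frame of tray between -0.075 and 0.075 m and y of bauble2_center in the frame of tray between -0.125 and 0.125 m and z of bauble3_center in the frame of tray between 0.028 and 0.039 m and x of bauble3_center in the frame of tray between -0.075 and 0.075 m and y of bauble3_center in the frame of tray between -0.125 and 0.125 m and z of bauble4_center in the frame of tray between 0.028 and 0.039 m and x of bauble4_center in the frame of tray between -0.075 and 0.075 m and y of bauble4_center in the frame of tray between -0.125 and 0.125 m), for 0.2 s.
5. lid shut (under 0.05 rad) (value of joint lid below 0.05 rad), for 0.2 s.
At the end, for the whole second after the job is handed in: Every bauble seated in a cup of the tray (its centre 28 to 39 mm above the tray's underside, within 75 mm in x and 125 mm in y of the tray's centre) and at rest (under 0.03 m/s), the lid shut (under 0.05 rad) and the bolt home (under 4 mm) (all of step 4 and linear speed of each of bauble1, bauble2, bauble3, bauble4 below 0.03 m/s and value of joint lid below 0.05 rad and value of joint bolt below 0.004 m); the robot touches nothing.
It fails at once if a candle or glass is pushed over 40 mm away or tipped over (distance of any of votive_a, votive_b, pillar_gold, pillar_white, glass_left, glass_right from where it was at the start of the episode above 0.04 m or angle between any of votive_a, votive_b, pillar_gold, pillar_white, glass_left, glass_right's own z axis and vertical above 0.5 rad).
Of bauble1, bauble2, bauble3, bauble4 only 2 to 4 are there at a start; the rules pass over those that are not, and their reading is None.
At some moment in a run one of bauble1, bauble2, bauble3, bauble4 may be knocked a few centimetres aside while the robot is not near it.
It also fails if it takes over 210 s, if anything falls off the work surface, if the arm or the gripper's body presses on something with over 40 N, if the wrist force passes 120 N, or if a joint passes its speed limit or range.

## Robot

A 6-joint arm with a two-finger parallel gripper is mounted at the origin on the work surface. World frame = base frame: x ahead of the robot, y to its left, z up, the work surface at z = 0. Lengths are in m, angles in rad, forces in N, time in s.
With the tool pointing down it reaches from about 0.35 to 0.875 m from the base axis. Payload 4.2 kg.
Tool frame: the origin (TCP) lies midway between the tips of the shut fingers; the grasp point (between the pads) lies 19 mm behind it (arm.grip_depth is the distance from the TCP to the grasp point, in m); z points along the fingers, y is the direction in which the jaws open and shut (so a half turn about z gives the same grasp; the last joint's range is limited). The gripper opens to 87 mm and grips with 3 to 60 N. Pads are 19 mm wide; open, the fingers measure 117 mm over their backs; the gripper's body (75 mm by 190 mm) begins 51 mm behind the grasp point.
Start: joints at [-0.916, 0.385, 0.008, 0, -1.194, -0.259], TCP at [0.241, -0.577, 0.223] pointing down, gripper open.
Joint ranges: [-3.14, 3.14], [-1.21, 2.06], [-1.07, 1.41], [-3.16, 2.05], [-2.99, -0.16], [-3.1, 3.1]. Speed limits (rad/s): [2.79, 2.79, 3.14, 3.14, 3.14, 3.14].

## Interface

Orientations are given as a unit quaternion [w, x, y, z].
In Python, from bench import arm, optics, job gives the robot as it stands.
- The arm moves only by the shell command python3 -m handwheel 'ROWS' [OPENING] [FORCE]. ROWS is a JSON object of lists of equal length, an entry for each row: "linear": the shift along the world's x, y, z in cm, a list of three; "turn": the turn, a rotation vector about the world's x, y, z in degrees, a list of three. A call has 1 to 12 rows; each row is the pose to reach, as a shift and turn from the pose commanded when the call began; what a row does not reach only later rows make up. A row lasts 1/10 s, in which the tool goes at most 50 mm and 8.59 degrees, less where a joint would pass 70% of its speed; a pose out of reach is approached as far as the arm can. A call with a gripper value outside its range is refused whole. OPENING is the opening, from 0 (shut) to 1 (fully open), set as the call begins (- or left out, the last holds). The fingers move at their own pace and stop on an object; FORCE is the grip in N (left out, the last holds). Time passes only in rows, so rows that repeat a pose let the fingers close. It gives the time, the measured TCP pose, the force and the opening at its end, in the units of the state.
- arm.state(): the state, without advancing time (a new reading comes with each control period).
- optics.get_image(name): name is "side" or "top" or "wrist"; returns the picture (384x512x3 uint8, blue, green, red); there is no depth.
- optics.camera_params(name): a dict with "fovy" (degrees; the focal length in pixels is half the picture's height over the tangent of half this angle, whatever the lens; pixels are square), "cx", "cy" (the principal point, pixels), "k1" (the pictures are not rectified: a ray, as slopes to the right and down, at radius r is drawn at 1 + k1 r^2 times it, then the intrinsics apply), "pose" (4x4, takes a point from camera to world coordinates). Camera axes: x right, y down, z forward; pixel columns grow to the right and rows downward; lengths in m; the calibration is good to about 2 mm. A picture is of the moment at which its call begins: read the wrist's pose just before it. camera_params takes no time and is no camera call; for the wrist camera it gives the pose at the moment of the call.
- job.close_job(): hands the job in, once; it reports no verdict.
The state is a dict: "time_s": time; "joint_positions": joint angles; "qvel": joint speeds; "joint_efforts": joint torques, N m; "tool_pos": TCP position; "ee_rot": TCP orientation; "force": force on the tool from outside, world axes, zero at the start; "torque": the same for the moment, N m; "grip_width": finger opening in m.
Only numpy, scipy, OpenCV 4.12 (cv2) and the standard library are available. Lean on these libraries where they do the work, as an engineer would, in place of code of your own. Each camera call takes 0.05 s, during which the arm holds its last target.

## Working session

There is one attempt and no reset: what is moved stays moved. The work goes in short steps, Python scripts to look and compute and a shell command to move; the robot and the scene stay as the last step left them, time stands still between calls to the robot, and variables do not carry over. Pictures are saved under pics/ and viewed, and the job is handed in when it is done.

```bash
ls; mkdir -p pics
python3 - <<'E'
from bench import arm, optics, job
import cv2
print(arm.state())
for n in ["side","top","wrist"]:
    p=optics.camera_params(n); print(n,p)
    cv2.imwrite(f"pics/{n}0.png",optics.get_image(n))
E
```

```text
pics
{'time_s': 0.0, 'joint_positions': array([-9.16370379e-01,  3.85532613e-01,  6.64723295e-03, -5.24248847e-04,
       -1.19401522e+00, -2.58596758e-01]), 'qvel': array([ 6.49831071e-04, -3.68091365e-04, -1.32798796e-04, -5.09125739e-05,
       -2.70020428e-03, -5.15068012e-04]), 'joint_efforts': array([-1.23400398e-03, -3.90667498e+01,  1.87402654e+01,  4.21993107e+00,
        1.10889706e-02, -1.89799180e-04]), 'tool_pos': array([ 0.24077238, -0.57610735,  0.2214787 ]), 'ee_rot': array([-2.45115186e-04, -1.96530137e-01,  9.80497190e-01,  1.05179160e-03]), 'force': array([1.26425142, 0.00420704, 0.39324985]), 'torque': array([ 0.01241055, -0.04078662,  0.01041656]), 'grip_width': 0.08720907219725839}
side {'fovy': 42.01411741252842, 'cx': 255.58499741098262, 'cy': 191.1928327732676, 'k1': -0.04148871761504649, 'pose': array([[-0.88683506, -0.32162175,  0.33178761,  0.00491663],
       [-0.46193396,  0.63547687, -0.61869715,  1.0459665 ],
       [-0.0118569 , -0.70194629, -0.71213118,  1.32113744],
       [ 0.        ,  0.        ,  0.        ,  1.        ]])}
top {'fovy': 44.65175
[... 202 characters left out ...]
-01,  2.78053087e-03, -1.17786276e-03,
        -9.95103367e-03],
       [ 6.36669990e-04, -1.87152606e-01, -9.82330645e-01,
         1.59200515e+00],
       [ 0.00000000e+00,  0.00000000e+00,  0.00000000e+00,
         1.00000000e+00]])}
wrist {'fovy': 66.01654141514703, 'cx': 253.01984604394735, 'cy': 190.91377244551282, 'k1': -0.05935411649598474, 'pose': array([[-3.84771138e-01,  8.80869876e-01,  2.75716216e-01,
         1.63988826e-01],
       [ 9.23011776e-01,  3.66990450e-01,  1.15616918e-01,
        -6.08727337e-01],
       [ 6.58241795e-04,  2.98975367e-01, -9.54260602e-01,
         3.84007560e-01],
       [ 0.00000000e+00,  0.00000000e+00,  0.00000000e+00,
         1.00000000e+00]])}
```

View pics/top0.png

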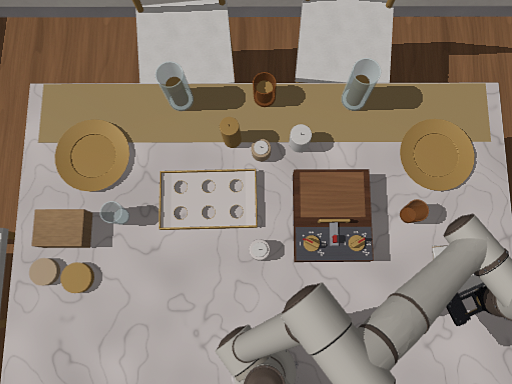

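View pics/side0.png

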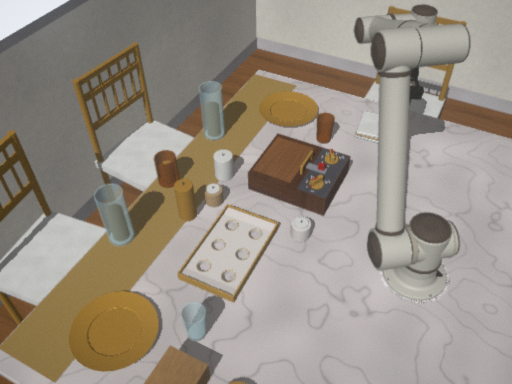

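View pics/wrist0.png

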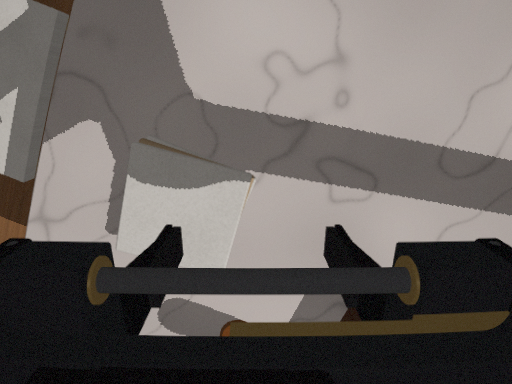

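The top view shows the tray at about (208,200), the case at about (332,215) with its dials near (312,243) and (357,243), and the bolt near (335,235). I'll write the helpers and zoom in.

```bash
cat > h.py <<'E'
import numpy as np, cv2
from bench import arm, optics, job
from scipy.spatial.transform import Rotation as R
def K(p):
    f=192/np.tan(np.radians(p['fovy'])/2); return np.array([[f,0,p['cx']],[0,f,p['cy']],[0,0,1.]])
def ray(p,uv):
    d=np.array([p['k1'],0,0,0,0.])
    n=cv2.undistortPoints(np.array(uv,float).reshape(-1,1,2),K(p),d).reshape(-1,2)
    D=np.c_[n,np.ones(len(n))]@p['pose'][:3,:3].T
    return p['pose'][:3,3],D
def plane(p,uv,z):
    o,D=ray(p,uv); t=(z-o[2])/D[:,2]; return o+D*t[:,None]
def proj(p,X):
    T=np.linalg.inv(p['pose']); r,_=cv2.Rodrigues(T[:3,:3])
    return cv2.projectPoints(np.array(X,float).reshape(-1,1,3),r,T[:3,3],K(p),np.array([p['k1'],0,0,0,0.]))[0].reshape(-1,2)
def snap(n,name):
    p=optics.camera_params(n); im=optics.get_image(n); cv2.imwrite(f'pics/{name}.png',im); return p,im
def crop(im,x0,y0,x1,y1,s,name):
    cv2.imwrite(f'pics/{name}.png',cv2.resize(im[y0:y1,x0:x1],None,fx=s,fy=s,interpolation=cv2.INTER_CUBIC))
def st():
    s=arm.state(); q=s['ee_rot']; r=R.from_quat([q[1],q[2],q[3],q[0]]).as_matrix()
    print('t',round(s['time_s'],2),'pos',s['tool_pos'].round(4),'z',r[:,2].round(3),'y',r[:,1].round(3),'F',s['force'].round(1),'w',round(s['grip_width'],4),'q',s['joint_positions'].round(2))
    return s
E
python3 - <<'E'
from h import *
im=cv2.imread('pics/top0.png'); crop(im,285,160,385,270,7,'topcase'); crop(im,150,160,270,240,6,'toptray')
p=optics.camera_params('side');im=cv2.imread('pics/side0.png'); crop(im,240,125,360,215,6,'sidecase')
E
```

```text
(no output)
```

View pics/topcase.png

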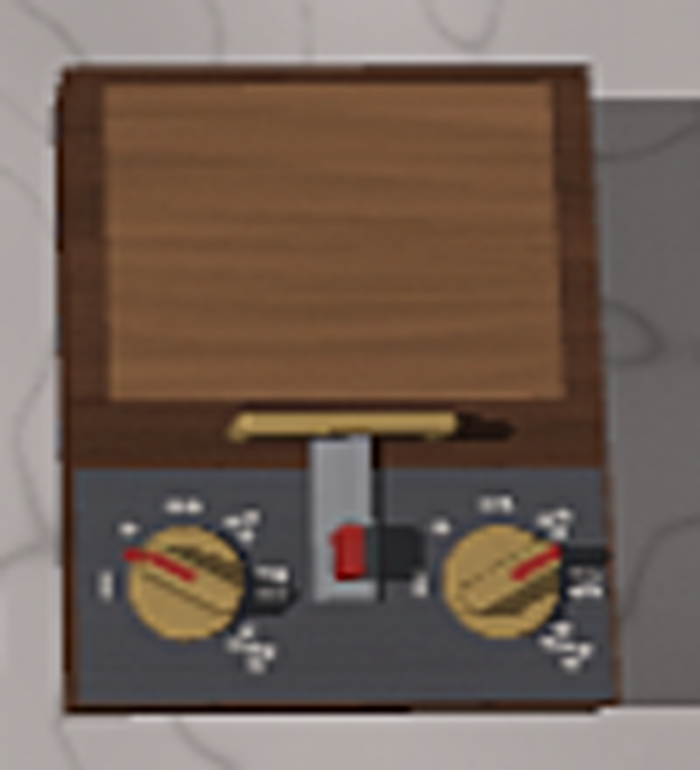

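View pics/toptray.png

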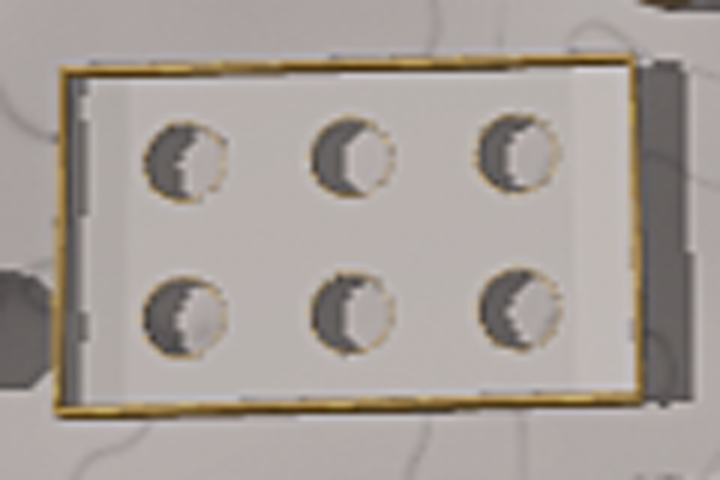

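View pics/sidecase.png

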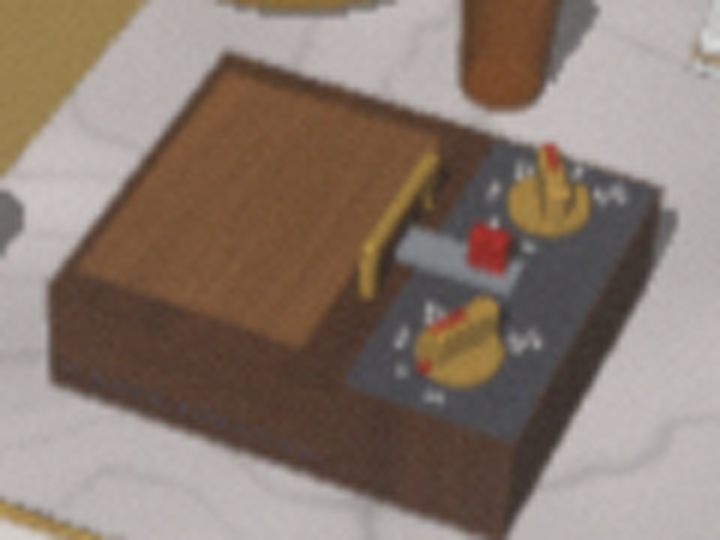

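Run:
```python
from h import *
p=optics.camera_params('top'); ps=optics.camera_params('side')
c=lambda l:np.array(l)/7+np.array([285,160])-0.43
C=plane(p,c([(65,68),(588,66),(618,700),(70,703)]),0.0845)[:,:2]
print('corners',C.round(4),[np.linalg.norm(C[i]-C[(i+1)%4]).round(4) for i in range(4)])
# case fit
M=np.array([(.095,.125),(.095,-.125),(-.206,-.125),(-.206,.125)])
a=M-M.mean(0);b=C-C.mean(0)
th=np.arctan2((a[:,0]*b[:,1]-a[:,1]*b[:,0]).sum(),(a*b).sum())
Rm=np.array([[np.cos(th),-np.sin(th)],[np.sin(th),np.cos(th)]])
t=C.mean(0)-Rm@M.mean(0); print('case',t.round(4),np.degrees(th), 'res',(C-(M@Rm.T+t)).round(4))
def W(x,y,z): return np.r_[Rm@[x,y]+t,z]
for n,P in dict(dl=(-.15,.072,.119),dr=(-.15,-.072,.119),bolt=(-.15,0,.12),handle=(-.08,0,.124)).items():
    print(n,W(*P).round(4),'top',proj(p,[W(*P)]).round(1),'side',proj(ps,[W(*P)]).round(1))
for nm,P in(('top',p),('side',ps)):
    im=cv2.imread(f'pics/{nm}0.png'); hsv=cv2.cvtColor(im,cv2.COLOR_BGR2HSV)
    m=((hsv[...,0]<8)|(hsv[...,0]>172))&(hsv[...,1]>150)&(hsv[...,2]>110)
    m[:140]=0;m[280:]=0;m[:,:240]=0;m[:,400:]=0
    n,l,s,ce=cv2.connectedComponentsWithStats(m.astype(np.uint8))
    for i in range(1,n): print(nm,s[i],ce[i].round(1),plane(P,[ce[i]],.119).round(4))
# tray: cups at z=.018
c2=lambda l:np.array(l)/6+np.array([150,160])-0.42
U=plane(p,c2([(185,161),(352,157),(518,153),(185,317),(352,313),(520,309)]),.018)[:,:2]
Mt=np.array([(x,y) for x in(.045,-.045) for y in(.095,0,-.095)])
a=Mt-Mt.mean(0);b=U-U.mean(0)
th2=np.arctan2((a[:,0]*b[:,1]-a[:,1]*b[:,0]).sum(),(a*b).sum())
R2=np.array([[np.cos(th2),-np.sin(th2)],[np.sin(th2),np.cos(th2)]]);t2=U.mean(0)
print('tray',t2.round(4),np.degrees(th2),'cups',(Mt@R2.T+t2).round(4).tolist(),'res',(U-(Mt@R2.T+t2)).round(4).tolist())
```

```text
corners [[ 0.6491 -0.1004]
 [ 0.6494 -0.3479]
 [ 0.3522 -0.3486]
 [ 0.3515 -0.0986]] [np.float64(0.2475), np.float64(0.2972), np.float64(0.25), np.float64(0.2976)]
case [ 0.556  -0.2239] -0.016702895542722918 res [[-0.002  -0.0015]
 [-0.0016  0.001 ]
 [ 0.0022  0.0002]
 [ 0.0014  0.0002]]
dl [ 0.4061 -0.1518  0.119 ] top [[311.9 241.9]] side [[316.8 177.8]]
dr [ 0.406  -0.2958  0.119 ] top [[357.7 241.8]] side [[332.  153.4]]
bolt [ 0.406  -0.2238  0.12  ] top [[334.9 241.9]] side [[324.6 165.1]]
handle [ 0.476  -0.2239  0.124 ] top [[334.4 219.6]] side [[306.5 158.3]]
top [333 235   4   7  27] [334.6 238.1] [[ 0.4179 -0.2234  0.119 ]]
top [303 238  10   5  14] [307.6 240. ] [[ 0.4122 -0.1383  0.119 ]]
top [358 238   7   5  12] [360.8 240.2] [[ 0.4112 -0.3058  0.119 ]]
side [331 150   2   3   4] [331.5 151. ] [[ 0.4124 -0.3073  0.119 ]]
side [318 163   7   7  35] [320.9 165.8] [[ 0.4166 -0.2155  0.119 ]]
side [313 177   4   3   4] [314.5 178. ] [[ 0.4126 -0.1474  0.119 ]]
side [310 186   1   1   1] [310. 186.] [[ 0.4111 -0.1042  0.119 ]]
tray [0.5627 0.1895] 1.2788739070087274 cups [[0.6056, 0.2855], [0.6077, 0.1905], [0.6098, 0.0955], [0.5156, 0.2835], [0.5177, 0.1885], [0.5198, 0.0935]] res [[0.0002, 0.0005], [0.0001, -0.0], [0.0, -0.0001], [0.0, -0.0004], [-0.0001, 0.0001], [-0.0002, -0.0001]]
```

Case at about (0.556, -0.224) with yaw near 0; tray at (0.563, 0.190) with yaw 1.3°. By first estimate the left dial is at about 24° (target 180°) and the right at about 153° (target 45°). Next I'll move above the deck for a close wrist view.

```bash
python3 -m handwheel '{"linear":[[2,4,1],[4,8,2],[6,12,3],[8,16,4],[10,20,4],[12,24,4],[13,28,4],[14,32,4],[15,34,4],[15,34,4],[15,34,4]],"turn":[[0,0,0],[0,0,0],[0,0,0],[0,0,0],[0,0,0],[0,0,0],[0,0,0],[0,0,0],[0,0,0],[0,0,0],[0,0,0]]}' 1
python3 - <<'E'
from h import *
st(); p,im=snap('wrist','w1'); np.save('w1.npy',p['pose'])
E
```

```text
time_s: 1.25
tool_pos: [0.391, -0.2364, 0.2625]
ee_rot: [-0.0, -0.197, 0.98, 0.0]
force: [0.0, 0.1, -0.5]
grip_width: 0.0868
t 1.25 pos [ 0.391  -0.2364  0.2625] z [-0.  0. -1.] y [-0.387  0.922  0.   ] F [ 0.   0.1 -0.5] w 0.0868 q [-0.19  0.06 -0.31  0.   -1.19 -0.99]
```

View pics/w1.png

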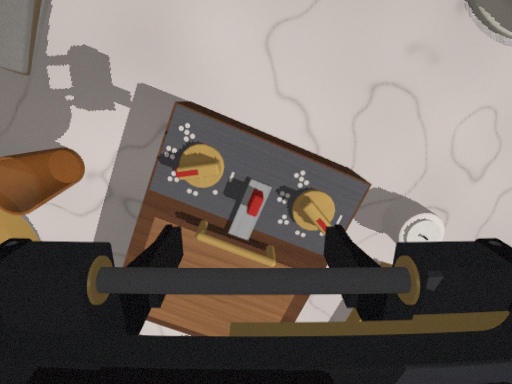

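The wrist view shows the deck with the right dial near (201,166), the left near (314,211), the red tab at (255,203) and the handle from (200,233) to (273,258).

Run:
```python
from h import *
p=optics.camera_params('wrist'); im=cv2.imread('pics/w1.png'); hsv=cv2.cvtColor(im,cv2.COLOR_BGR2HSV)
crop(im,140,90,390,270,3.2,'w1c')
C=plane(p,[(181,102),(369,185)],.085); print(C.round(4),np.linalg.norm(C[0]-C[1]))
def comps(m,amin,z):
    n,l,s,ce=cv2.connectedComponentsWithStats(m.astype(np.uint8))
    for i in range(1,n):
        if s[i][4]>amin: print(s[i],ce[i].round(1),plane(p,[ce[i]],z).round(4)[0])
    return l
H,S,V=[hsv[...,i].astype(int) for i in range(3)]
roi=np.zeros(H.shape,bool); roi[95:235,150:370]=1
red=((H<7)|(H>172))&(S>170)&(V>100)&roi
print('red'); comps(red,8,.119)
br=(H>12)&(H<28)&(S>110)&(V>100)&roi
u=br|red
print('dial'); comps(u,200,.093)
cs=cv2.findContours(u.astype(np.uint8),cv2.RETR_EXTERNAL,cv2.CHAIN_APPROX_NONE)[0]
for c in cs:
    if cv2.contourArea(c)>300: print(cv2.minEnclosingCircle(c), cv2.contourArea(c))
print('white')
```

```text
[[ 0.3476 -0.3423  0.085 ]
 [ 0.3514 -0.1022  0.085 ]] 0.2401059461260174
red
[176 170  22   7 102] [186.3 173. ] [ 0.4114 -0.3061  0.119 ]
[248 194  15  22 195] [255.  204.8] [ 0.4163 -0.2246  0.119 ]
[317 219   9  12  54] [321.5 224. ] [ 0.4088 -0.1463  0.119 ]
dial
[ 175  144   49   44 1521] [200.6 165.5] [ 0.4049 -0.2969  0.093 ]
[ 293  191   42   44 1286] [313.9 210.8] [ 0.4049 -0.1521  0.093 ]
((314.3410339355469, 213.06922912597656), 23.05205535888672) 1281.0
((199.0, 166.5), 24.520498275756836) 1508.5
white
```

View pics/w1c.png

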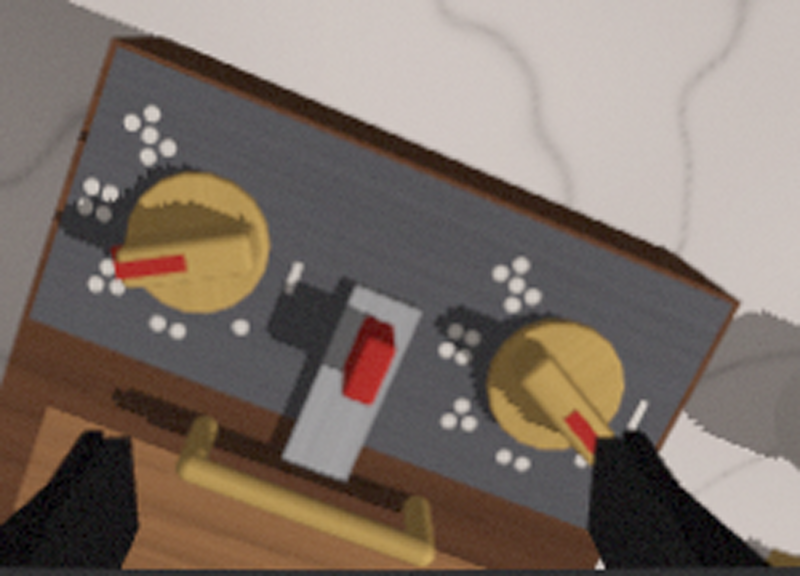

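Run:
```python
from h import *
p=optics.camera_params('wrist')
c=lambda l:np.array(l)/3.2+np.array([140,90])-.35
P=plane(p,c([(117,266),(250,248),(585,430),(538,368)]),.119)
for a,b in((P[0],P[1]),(P[2],P[3])):
    d=a-b; print(a.round(4),b.round(4),'mid',((a+b)/2).round(4),np.linalg.norm(d).round(4),'phi deg',np.degrees(np.arctan2(d[0],d[1])).round(1))
```

```text
[ 0.4153 -0.3162  0.119 ] [ 0.3925 -0.2773  0.119 ] mid [ 0.4039 -0.2968  0.119 ] 0.0452 phi deg 149.6
[ 0.4084 -0.1453  0.119 ] [ 0.3938 -0.1709  0.119 ] mid [ 0.4011 -0.1581  0.119 ] 0.0294 phi deg 29.7
```

Right dial: φ≈150°, centre (0.4045, -0.297), measured bar length 45 mm against the 46 given. Left dial: φ≈30°, centre (0.4045, -0.152). I'll turn the tool +217.5° over the left dial so joint 6 has room for the clockwise turn.

```bash
python3 -m handwheel '{"linear":[[0.3,2,0],[0.6,4,0],[1,6,0],[1.35,8.4,0],[1.35,8.4,0],[1.35,8.4,0],[1.35,8.4,0],[1.35,8.4,0],[1.35,8.4,0],[1.35,8.4,0],[1.35,8.4,0],[1.35,8.4,0]],"turn":[[0,0,8.5],[0,0,17],[0,0,25.5],[0,0,34],[0,0,42.5],[0,0,51],[0,0,59.5],[0,0,68],[0,0,76.5],[0,0,85],[0,0,93.5],[0,0,102]]}' 1
python3 -m handwheel '{"linear":[[0,0,0],[0,0,0],[0,0,0],[0,0,0],[0,0,0],[0,0,-1],[0,0,-2],[0,0,-3],[0,0,-4],[0,0,-5],[0,0,-6],[0,0,-7]],"turn":[[0,0,8.5],[0,0,17],[0,0,25.5],[0,0,34],[0,0,42.5],[0,0,51],[0,0,59.5],[0,0,68],[0,0,76.5],[0,0,85],[0,0,93.5],[0,0,102]]}' 1
python3 -m handwheel '{"linear":[[0,0,0],[0,0,-1],[0,0,-2],[0,0,-3],[0,0,-3],[0,0,-3]],"turn":[[0,0,7],[0,0,13.5],[0,0,13.5],[0,0,13.5],[0,0,13.5],[0,0,13.5]]}' 1
python3 - <<'E'
from h import *
st(); p,im=snap('wrist','w2')
E
```

```text
time_s: 2.5
tool_pos: [0.4041, -0.1539, 0.2623]
ee_rot: [0.0, 0.887, -0.463, -0.0]
force: [-0.3, -0.0, -0.6]
grip_width: 0.087
time_s: 3.7
tool_pos: [0.4042, -0.1539, 0.192]
ee_rot: [-0.0, 0.917, 0.398, -0.0]
force: [-0.1, 0.4, 0.7]
grip_width: 0.0868
time_s: 4.3
tool_pos: [0.4044, -0.1529, 0.1623]
ee_rot: [-0.0, 0.866, 0.501, -0.0]
force: [0.3, -1.3, 0.2]
grip_width: 0.087
t 4.3 pos [ 0.4044 -0.1529  0.1623] z [-0.001 -0.    -1.   ] y [ 0.867 -0.498 -0.   ] F [ 0.3 -1.3  0.2] w 0.087 q [ 0.02  0.11 -0.53  0.   -0.93  2.6 ]
```

View pics/w2.png

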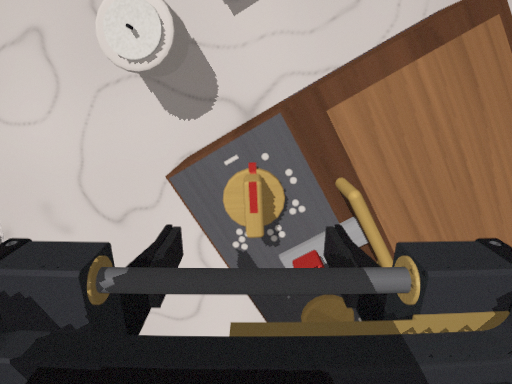

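The bar runs upright in the picture at column ~254, between the fingers, so it is aligned. One quick check, then I descend.

Run:
```python
from h import *
p=optics.camera_params('wrist'); P=plane(p,[(253,177),(255.5,236)],.119); d=P[0]-P[1]
print(P.round(4),P.mean(0).round(4),np.linalg.norm(d),np.degrees(np.arctan2(d[0],d[1])))
```

```text
[[ 0.4183 -0.1288  0.119 ]
 [ 0.3966 -0.1704  0.119 ]] [ 0.4075 -0.1496  0.119 ] 0.0469602369129411 27.561649957368044
```

```bash
python3 -m handwheel '{"linear":[[0,0.05,-1.5],[0,0.1,-3],[0,0.1,-4.5],[0,0.1,-6],[0,0.1,-6.5],[0,0.1,-6.5]],"turn":[[0,0,0],[0,0,0],[0,0,0],[0,0,0],[0,0,0],[0,0,0]]}' 1
python3 -m handwheel '{"linear":[[0,0,0],[0,0,0],[0,0,0],[0,0,0],[0,0,0],[0,0,0],[0,0,0],[0,0,0]],"turn":[[0,0,0],[0,0,0],[0,0,0],[0,0,0],[0,0,0],[0,0,0],[0,0,0],[0,0,0]]}' 0 12
```

```text
time_s: 4.95
tool_pos: [0.4045, -0.1517, 0.0974]
ee_rot: [-0.0, 0.865, 0.501, -0.0]
force: [-0.4, 0.5, -0.0]
grip_width: 0.087
time_s: 5.75
tool_pos: [0.4045, -0.1517, 0.0975]
ee_rot: [-0.0, 0.865, 0.501, -0.0]
force: [1.1, -0.2, -0.0]
grip_width: 0.0307
```

```bash
python3 -m handwheel '{"linear":[[0,0,0],[0,0,0],[0,0,0],[0,0,0]],"turn":[[0,0,0],[0,0,0],[0,0,0],[0,0,0]]}' 0 12
python3 -m handwheel '{"linear":[[0,0,0],[0,0,0],[0,0,0],[0,0,0],[0,0,0],[0,0,0],[0,0,0],[0,0,0],[0,0,0],[0,0,0],[0,0,0],[0,0,0]],"turn":[[0,0,-8],[0,0,-16],[0,0,-24],[0,0,-32],[0,0,-40],[0,0,-48],[0,0,-56],[0,0,-64],[0,0,-72],[0,0,-80],[0,0,-88],[0,0,-96]]}' 0
```

```text
time_s: 6.15
tool_pos: [0.4054, -0.1519, 0.0977]
ee_rot: [0.001, 0.865, 0.501, 0.001]
force: [2.5, -3.5, -1.8]
grip_width: 0.0139
time_s: 7.35
tool_pos: [0.405, -0.1504, 0.0977]
ee_rot: [-0.001, 0.951, -0.31, 0.0]
force: [1.8, 7.0, 1.8]
grip_width: 0.0138
```

```bash
python3 -m handwheel '{"linear":[[0,0,0],[0,0,0],[0,0,0],[0,0,0],[0,0,0],[0,0,0],[0,0,0],[0,0,0],[0,0,0]],"turn":[[0,0,-8],[0,0,-16],[0,0,-24],[0,0,-32],[0,0,-40],[0,0,-48],[0,0,-54.3],[0,0,-54.3],[0,0,-54.3]]}' 0
python3 -c "
from h import *
st()"
```

```text
time_s: 8.25
tool_pos: [0.406, -0.15, 0.0977]
ee_rot: [0.002, -0.706, 0.708, -0.0]
force: [3.6, 7.8, -1.0]
grip_width: 0.0143
t 8.25 pos [ 0.406  -0.15    0.0977] z [ 0.003  0.002 -1.   ] y [-1.     0.003 -0.003] F [ 3.6  7.8 -1. ] w 0.0143 q [ 0.02  0.2  -0.62 -0.   -0.74 -0.02]
```

```bash
python3 -m handwheel '{"linear":[[0,0,0],[0,0,0],[0,0,0],[0,0,0],[0,0,0],[0,0,1],[0,0,3],[0,0,5],[0,0,6]],"turn":[[0,0,0],[0,0,0],[0,0,0],[0,0,0],[0,0,0],[0,0,0],[0,0,0],[0,0,0],[0,0,0]]}' 1
python3 -m handwheel '{"linear":[[0,-3,0],[0,-6,0],[0,-9,0],[0,-12,0],[0,-14.5,0],[0,-14.5,0],[0,-14.5,0]],"turn":[[0,0,8],[0,0,16],[0,0,24],[0,0,30],[0,0,30],[0,0,30],[0,0,30]]}' 1
python3 - <<'E'
from h import *
st(); p,im=snap('wrist','w3')
snap('top','top3'); im=cv2.imread('pics/top3.png'); crop(im,285,160,385,270,5,'top3c')
E
```

```text
time_s: 9.15
tool_pos: [0.4055, -0.1518, 0.1598]
ee_rot: [0.001, -0.706, 0.708, -0.001]
force: [-0.5, 0.8, 0.1]
grip_width: 0.0782
time_s: 9.85
tool_pos: [0.404, -0.2967, 0.1573]
ee_rot: [-0.0, 0.865, -0.502, -0.0]
force: [-0.2, 0.4, -0.0]
grip_width: 0.0872
t 9.85 pos [ 0.404  -0.2967  0.1573] z [-0.001  0.001 -1.   ] y [-0.868 -0.497  0.   ] F [-0.2  0.4 -0. ] w 0.0872 q [-0.31  0.24 -0.39 -0.   -0.95  0.83]
```

View pics/w3.png

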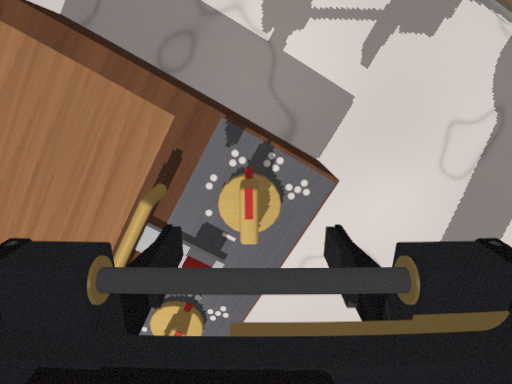

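Run:
```python
from h import *
p=optics.camera_params('wrist'); P=plane(p,[(248.5,180),(249.5,242)],.119); d=P[0]-P[1]
print(P.round(4),P.mean(0).round(4),np.linalg.norm(d),np.degrees(np.arctan2(d[0],d[1])))
r=R.from_quat(np.roll(arm.state()['ee_rot'],-1)).as_matrix(); print((r.T@(P.mean(0)-arm.state()['tool_pos'])).round(4), (r.T@(p['pose'][:3,3]-arm.state()['tool_pos'])).round(4))
```

```text
[[ 0.4203 -0.3191  0.119 ]
 [ 0.3957 -0.2773  0.119 ]] [ 0.408  -0.2982  0.119 ] 0.04846663755388871 149.5179485253883
[ 0.0038 -0.0022  0.0385] [ 0.0829  0.0005 -0.1624]
```

```bash
python3 -m handwheel '{"linear":[[0.2,0.1,-1.5],[0.2,0.1,-3],[0.2,0.1,-4.5],[0.2,0.1,-6],[0.2,0.1,-6],[0.2,0.1,-6]],"turn":[[0,0,0],[0,0,0],[0,0,0],[0,0,0],[0,0,0],[0,0,0]]}' 1
python3 -m handwheel '{"linear":[[0,0,0],[0,0,0],[0,0,0],[0,0,0],[0,0,0],[0,0,0],[0,0,0],[0,0,0],[0,0,0],[0,0,0],[0,0,0],[0,0,0]],"turn":[[0,0,0],[0,0,0],[0,0,0],[0,0,0],[0,0,0],[0,0,0],[0,0,0],[0,0,0],[0,0,0],[0,0,0],[0,0,0],[0,0,0]]}' 0 12
python3 -m handwheel '{"linear":[[0,0,0],[0,0,0],[0,0,0],[0,0,0],[0,0,0],[0,0,0],[0,0,0],[0,0,0],[0,0,0],[0,0,0],[0,0,0],[0,0,0]],"turn":[[0,0,8],[0,0,16],[0,0,24],[0,0,32],[0,0,40],[0,0,48],[0,0,56],[0,0,64],[0,0,72],[0,0,80],[0,0,88],[0,0,96]]}' 0
python3 -m handwheel '{"linear":[[0,0,0],[0,0,0],[0,0,0],[0,0,0]],"turn":[[0,0,8],[0,0,9],[0,0,9],[0,0,9]]}' 0
python3 -c "
from h import *
st()"
```

```text
time_s: 10.55
tool_pos: [0.4068, -0.2951, 0.098]
ee_rot: [0.0, 0.866, -0.5, 0.0]
force: [-0.3, -0.1, 0.3]
grip_width: 0.0869
time_s: 11.75
tool_pos: [0.4069, -0.2955, 0.0976]
ee_rot: [-0.0, 0.866, -0.501, 0.0]
force: [1.4, 2.2, -1.3]
grip_width: 0.0139
time_s: 12.95
tool_pos: [0.407, -0.2947, 0.0975]
ee_rot: [-0.0, 0.951, 0.311, 0.001]
force: [1.7, 6.3, 0.8]
grip_width: 0.0141
time_s: 13.35
tool_pos: [0.407, -0.2947, 0.0975]
ee_rot: [-0.0, 0.924, 0.382, 0.001]
force: [0.7, 6.0, 1.2]
grip_width: 0.0142
t 13.35 pos [ 0.407  -0.2947  0.0975] z [ 0.001  0.001 -1.   ] y [ 0.706 -0.709 -0.   ] F [0.7 6.  1.2] w 0.0142 q [-0.3   0.31 -0.46 -0.   -0.8   2.66]
```

```bash
python3 -m handwheel '{"linear":[[0,0,0],[0,0,0],[0,0,0],[0,0,0],[0,0,0],[0,0,1],[0,0,3],[0,0,5],[0,0,6],[0,0,6]],"turn":[[0,0,0],[0,0,0],[0,0,0],[0,0,0],[0,0,0],[0,0,0],[0,0,0],[0,0,0],[0,0,0],[0,0,0]]}' 1
python3 -m handwheel '{"linear":[[0.2,1.2,0],[0.4,2.4,0],[0.6,3.6,0],[0.8,4.8,0],[1,6,0],[1,7.1,0],[1,7.1,0],[1,7.1,0]],"turn":[[0,0,-8],[0,0,-16],[0,0,-24],[0,0,-32],[0,0,-40],[0,0,-45],[0,0,-45],[0,0,-45]]}' 1
python3 - <<'E'
from h import *
st(); p,im=snap('wrist','w4')
snap('top','top4'); im=cv2.imread('pics/top4.png'); crop(im,285,160,385,270,5,'top4c')
E
```

```text
time_s: 14.35
tool_pos: [0.4075, -0.2961, 0.1594]
ee_rot: [0.001, 0.924, 0.382, 0.002]
force: [0.1, 1.2, 0.3]
grip_width: 0.0836
time_s: 15.15
tool_pos: [0.4162, -0.2246, 0.157]
ee_rot: [-0.0, 1.0, 0.0, -0.001]
force: [-0.7, -0.1, -0.2]
grip_width: 0.0866
t 15.15 pos [ 0.4162 -0.2246  0.157 ] z [-0.001  0.    -1.   ] y [ 0. -1. -0.] F [-0.7 -0.1 -0.2] w 0.0866 q [-0.15  0.19 -0.45 -0.   -0.93  1.72]
```

View pics/w4.png

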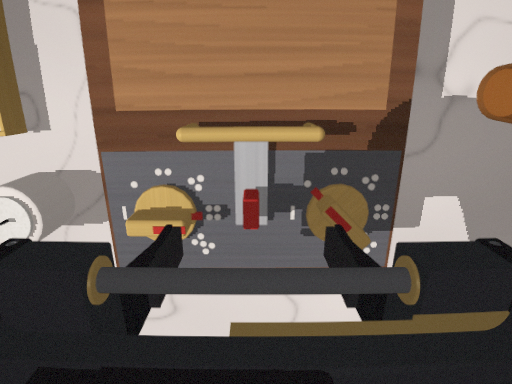

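Run:
```python
from h import *
p=optics.camera_params('wrist'); im=cv2.imread('pics/w4.png'); hsv=cv2.cvtColor(im,cv2.COLOR_BGR2HSV)
H,S,V=[hsv[...,i].astype(int) for i in range(3)]
m=((H<7)|(H>172))&(S>170)&(V>70); m[:, :235]=0; m[:,275:]=0
ys,xs=np.nonzero(m); print(xs.min(),xs.max(),ys.min(),ys.max())
# top face = brighter? list rows
for y in range(ys.min(),ys.max()+1,3): print(y,im[y,251],np.nonzero(m[y])[0][[0,-1]])
P=plane(p,[(251.3,199),(251.3,228.5),(178,133),(324,133)],.12); print(P.round(4))
```

```text
244 258 190 228
190 [ 27  31 108] [245 256]
193 [ 30  31 108] [244 257]
196 [ 22  27 107] [244 257]
199 [ 34  38 142] [244 258]
202 [ 30  34 119] [244 258]
205 [ 18  24 116] [244 257]
208 [ 24  29 116] [244 257]
211 [ 27  35 117] [244 258]
214 [ 28  31 116] [244 258]
217 [ 33  32 117] [244 257]
220 [ 28  31 115] [244 257]
223 [ 24  28 115] [244 257]
226 [ 22  27 114] [244 258]
[[ 0.4298 -0.2243  0.12  ]
 [ 0.4067 -0.2242  0.12  ]
 [ 0.4767 -0.1753  0.12  ]
 [ 0.4764 -0.2733  0.12  ]]
```

```bash
python3 -m handwheel '{"linear":[[0.2,0,0],[0.2,0,0],[0.2,0,0],[0.2,0,0],[0.2,0,0],[0.2,0,0],[0.2,0,-1],[0.2,0,-3],[0.2,0,-5],[0.2,0,-5.7],[0.2,0,-5.7]],"turn":[[0,0,0],[0,0,0],[0,0,0],[0,0,0],[0,0,0],[0,0,0],[0,0,0],[0,0,0],[0,0,0],[0,0,0],[0,0,0]]}' 0.45
python3 -m handwheel '{"linear":[[0,0,0],[0,0,0],[0,0,0],[0,0,0],[0,0,0],[0,0,0]],"turn":[[0,0,0],[0,0,0],[0,0,0],[0,0,0],[0,0,0],[0,0,0]]}' 0 15
python3 -m handwheel '{"linear":[[-0.4,0,0],[-0.9,0,0],[-1.4,0,0],[-1.9,0,0],[-2.4,0,0],[-2.5,0,0],[-2.5,0,0],[-2.5,0,0]],"turn":[[0,0,0],[0,0,0],[0,0,0],[0,0,0],[0,0,0],[0,0,0],[0,0,0],[0,0,0]]}' 0
```

```text
time_s: 16.35
tool_pos: [0.4176, -0.2245, 0.0993]
ee_rot: [-0.0, 1.0, -0.001, -0.002]
force: [0.3, 0.0, -0.0]
grip_width: 0.0391
time_s: 16.95
tool_pos: [0.4188, -0.223, 0.1011]
ee_rot: [-0.001, 1.0, -0.001, 0.001]
force: [-0.1, 9.4, 4.9]
grip_width: 0.0117
time_s: 17.75
tool_pos: [0.3939, -0.2231, 0.1011]
ee_rot: [-0.001, 1.0, -0.001, 0.001]
force: [0.3, 9.2, 4.2]
grip_width: 0.0118
```

```bash
python3 -m handwheel '{"linear":[[0,0,0],[0,0,0],[0,0,0],[0,0,0],[0,0,1],[0,0,3],[0,0,5],[0,0,6],[0,0,6]],"turn":[[0,0,0],[0,0,0],[0,0,0],[0,0,0],[0,0,0],[0,0,0],[0,0,0],[0,0,0],[0,0,0]]}' 0.45
python3 -m handwheel '{"linear":[[1,0,0],[2,0,0],[3,0,0],[4,0,0],[5,0,0],[6,0,0],[7,0,0],[8.3,0,0],[8.3,0,0],[8.3,0,0],[8.3,0,0],[8.3,0,0]],"turn":[[0,0,-8],[0,0,-16],[0,0,-24],[0,0,-32],[0,0,-40],[0,0,-48],[0,0,-56],[0,0,-64],[0,0,-72],[0,0,-80],[0,0,-88],[0,0,-90]]}' 0.45
python3 - <<'E'
from h import *
st(); p,im=snap('wrist','w5')
p,im=snap('side','side5'); crop(im,240,105,360,215,6,'side5c')
E
```

```text
time_s: 18.65
tool_pos: [0.3945, -0.225, 0.1622]
ee_rot: [0.0, 1.0, -0.001, 0.002]
force: [0.4, 0.0, 0.2]
grip_width: 0.0392
time_s: 19.85
tool_pos: [0.4757, -0.2245, 0.1593]
ee_rot: [-0.001, -0.705, 0.709, 0.001]
force: [-0.7, -0.5, -0.6]
grip_width: 0.0392
t 19.85 pos [ 0.4757 -0.2245  0.1593] z [-0.002  0.001 -1.   ] y [-1.     0.006  0.002] F [-0.7 -0.5 -0.6] w 0.0392 q [-0.13  0.28 -0.32 -0.   -0.97  0.13]
```

View pics/w5.png

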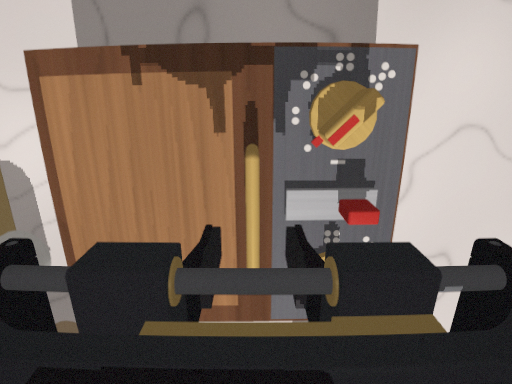

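View pics/side5c.png

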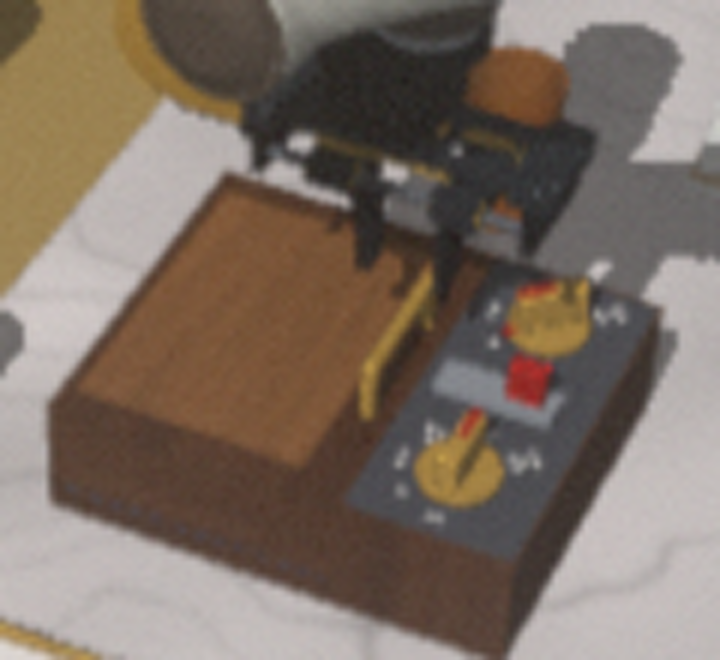

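The bolt stands clear of the lid edge (tongue at column ~286, lid edge at ~272). The handle is centred between the fingers at column 253. I'll grip the handle and work out the arc.

```bash
python3 -m handwheel '{"linear":[[0,0,-1.5],[0,0,-3],[0,0,-4.5],[0,0,-5.9],[0,0,-5.9],[0,0,-5.9]],"turn":[[0,0,0],[0,0,0],[0,0,0],[0,0,0],[0,0,0],[0,0,0]]}' 0.45
python3 -m handwheel '{"linear":[[0,0,0],[0,0,0],[0,0,0],[0,0,0],[0,0,0],[0,0,0]],"turn":[[0,0,0],[0,0,0],[0,0,0],[0,0,0],[0,0,0],[0,0,0]]}' 0 25
python3 - <<'E'
import numpy as np
for d in range(0,106,5):
    a=np.radians(13.8+d); b=np.radians(13.8); print(d,(18.02*(np.cos(b)-np.cos(a))).round(1),(18.02*(np.sin(a)-np.sin(b))).round(1))
E
```

```text
time_s: 20.55
tool_pos: [0.4763, -0.2247, 0.1013]
ee_rot: [-0.0, -0.707, 0.708, 0.0]
force: [-0.9, 0.1, -1.0]
grip_width: 0.0391
time_s: 21.15
tool_pos: [0.4763, -0.2247, 0.1018]
ee_rot: [-0.0, -0.706, 0.708, 0.0]
force: [-0.9, 0.8, 1.8]
grip_width: 0.0091
0 0.0 0.0
5 0.4 1.5
10 1.0 3.0
15 1.7 4.4
20 2.5 5.7
25 3.5 7.0
30 4.5 8.2
35 5.6 9.3
40 6.9 10.2
45 8.2 11.1
50 9.5 11.9
55 11.0 12.5
60 12.5 13.0
65 14.0 13.4
70 15.6 13.6
75 17.1 13.7
80 18.7 13.7
85 20.3 13.5
90 21.8 13.2
95 23.3 12.8
100 24.8 12.2
105 26.2 11.5
```

```bash
python3 -m handwheel '{"linear":[[0.4,0,1.5],[1.0,0,3.0],[1.7,0,4.4],[2.5,0,5.7],[3.5,0,7],[4.5,0,8.2],[5.6,0,9.3],[5.6,0,9.3]],"turn":[[0,0,0],[0,0,0],[0,0,0],[0,0,0],[0,0,0],[0,0,0],[0,0,0],[0,0,0]]}' 0 25
python3 - <<'E'
from h import *
st(); p,im=snap('side','side6'); crop(im,240,85,360,195,6,'side6c')
E
```

```text
time_s: 21.95
tool_pos: [0.5307, -0.2245, 0.1953]
ee_rot: [-0.002, -0.706, 0.708, 0.002]
force: [-6.8, 1.7, 6.6]
grip_width: 0.009
t 21.95 pos [ 0.5307 -0.2245  0.1953] z [-0.006  0.001 -1.   ] y [-1.     0.002  0.006] F [-6.8  1.7  6.6] w 0.009 q [-0.12  0.33 -0.15  0.   -1.1   0.12]
```

View pics/side6c.png

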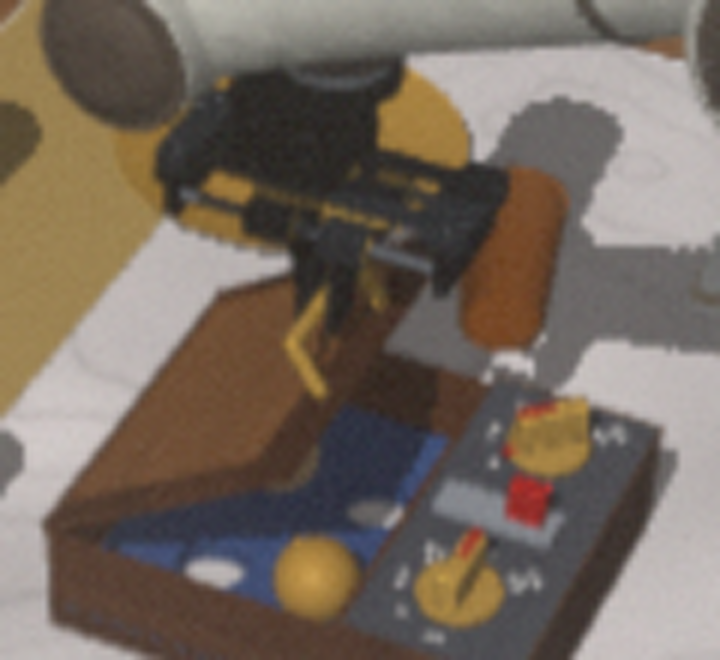

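The lid is lifting and I can see a gold bauble with empty wells beside it. Continuing the arc.

```bash
python3 -m handwheel '{"linear":[[1.3,0,0.9],[2.6,0,1.8],[3.9,0,2.6],[5.4,0,3.2],[6.9,0,3.7],[8.4,0,4.1],[10,0,4.3],[11.5,0,4.4],[13.1,0,4.4],[14.7,0,4.2],[16.2,0,3.9],[17.7,0,3.5]],"turn":[[0,0,0],[0,0,0],[0,0,0],[0,0,0],[0,0,0],[0,0,0],[0,0,0],[0,0,0],[0,0,0],[0,0,0],[0,0,0],[0,0,0]]}' 0 25
python3 -m handwheel '{"linear":[[1.5,0,-0.6],[1.5,0,-0.6]],"turn":[[0,0,0],[0,0,0]]}' 0 25
python3 - <<'E'
from h import *
st(); p,im=snap('side','side7'); crop(im,220,65,360,195,5,'side7c')
p,im=snap('top','top7')
E
```

```text
time_s: 23.2
tool_pos: [0.7092, -0.2243, 0.2295]
ee_rot: [-0.001, -0.706, 0.708, 0.001]
force: [-2.2, 0.3, 1.7]
grip_width: 0.009
time_s: 23.4
tool_pos: [0.7264, -0.2243, 0.2222]
ee_rot: [0.0, -0.707, 0.708, -0.001]
force: [2.6, 0.5, -0.1]
grip_width: 0.0088
t 23.4 pos [ 0.7264 -0.2243  0.2222] z [ 0.002 -0.    -1.   ] y [-1.     0.001 -0.002] F [ 2.6  0.5 -0.1] w 0.0088 q [-0.09  0.63  0.41  0.   -1.35  0.09]
```

View pics/side7c.png

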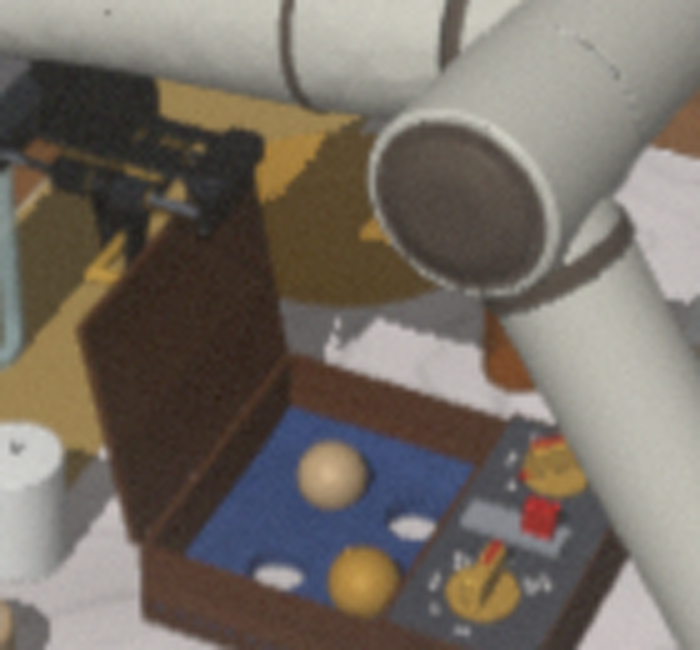

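View pics/top7.png

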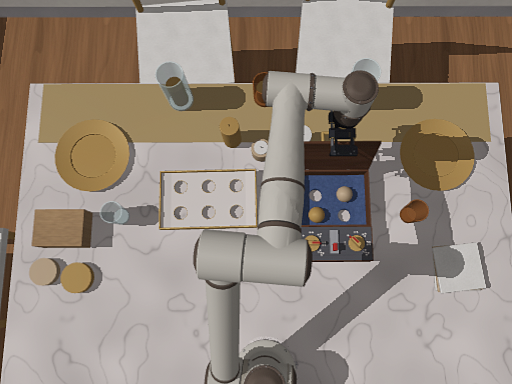

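Two baubles: gold in the well at case (-50,+48) and champagne at (+20,-48). The other two wells are empty. I'll release the handle gently, rise, and go and look at them.

```bash
python3 -m handwheel '{"linear":[[0,0,0],[0,0,0],[0,0,0],[0,0,1],[0,0,2.5],[0,0,4],[0,0,5.5],[0,0,6],[0,0,6]],"turn":[[0,0,0],[0,0,0],[0,0,0],[0,0,0],[0,0,0],[0,0,0],[0,0,0],[0,0,0],[0,0,0]]}' 0.22
python3 -m handwheel '{"linear":[[-3,0,0],[-6,0,0],[-9,0,0],[-12,0,0],[-15,0,0],[-18,0,0],[-20,0,0],[-20.5,0,0],[-20.5,0,0],[-20.5,0,-1],[-20.5,0,-2],[-20.5,0,-3]],"turn":[[0,0,0],[0,0,-8],[0,0,-16],[0,0,-24],[0,0,-32],[0,0,-40],[0,0,-48],[0,0,-56],[0,0,-64],[0,0,-72],[0,0,-80],[0,0,-88]]}' 0.8
python3 -m handwheel '{"linear":[[0,0,0],[0,0,0]],"turn":[[0,0,-2],[0,0,-2]]}' 0.8
python3 - <<'E'
from h import *
st(); p,im=snap('wrist','w8')
p,im=snap('side','side8'); crop(im,220,65,360,195,5,'side8c')
E
```

```text
time_s: 24.4
tool_pos: [0.7247, -0.2248, 0.2852]
ee_rot: [0.001, -0.706, 0.708, -0.001]
force: [-0.6, 0.5, 0.0]
grip_width: 0.019
time_s: 25.6
tool_pos: [0.5188, -0.2245, 0.2525]
ee_rot: [-0.001, -0.013, 1.0, 0.0]
force: [-0.4, -0.3, -0.4]
grip_width: 0.0697
time_s: 25.8
tool_pos: [0.5188, -0.2245, 0.2525]
ee_rot: [-0.001, 0.001, 1.0, 0.0]
force: [-0.5, -0.1, -0.4]
grip_width: 0.0696
t 25.8 pos [ 0.5188 -0.2245  0.2525] z [-0.002  0.001 -1.   ] y [0.002 1.    0.001] F [-0.5 -0.1 -0.4] w 0.0696 q [-0.12  0.26 -0.09 -0.   -1.22 -1.45]
```

View pics/w8.png

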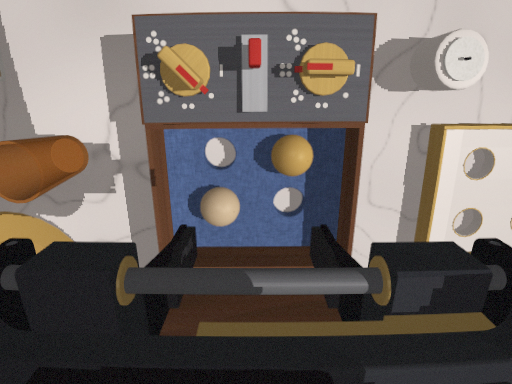

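View pics/side8c.png

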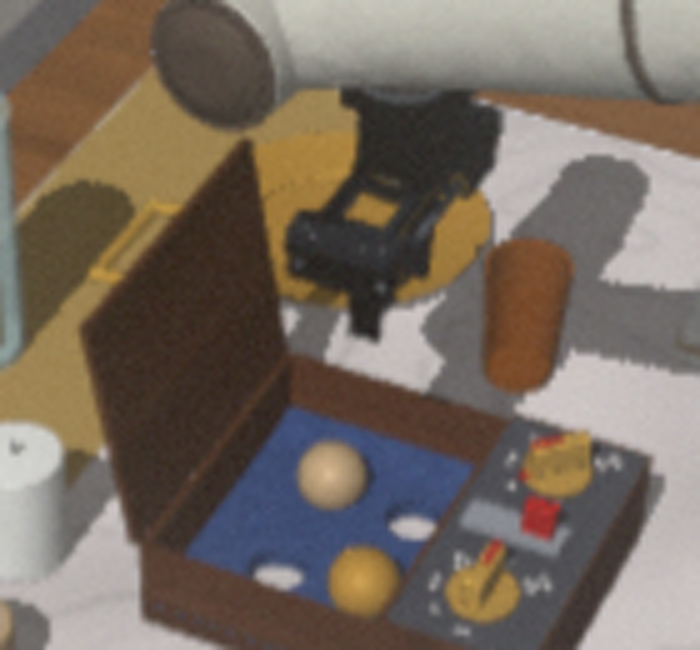

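The lid stays open. Gold shows at (292,155) and champagne at (220,206), both in wells.

```bash
cat > balls.py <<'E'
from h import *
def find(p,im,z,roi=None,amin=300):
    hsv=cv2.cvtColor(im,cv2.COLOR_BGR2HSV); H,S,V=[hsv[...,i].astype(int) for i in range(3)]
    out=[]
    m=((H>8)&(H<28)&(S>40)&(V>90))
    if roi: 
        r=np.zeros_like(m); r[roi[1]:roi[3],roi[0]:roi[2]]=1; m&=r
    m=cv2.morphologyEx(m.astype(np.uint8),cv2.MORPH_OPEN,np.ones((5,5)))
    for c in cv2.findContours(m,cv2.RETR_EXTERNAL,cv2.CHAIN_APPROX_NONE)[0]:
        if cv2.contourArea(c)<amin: continue
        (x,y),r=cv2.minEnclosingCircle(c); print('px',round(x,1),round(y,1),'r',round(r,1),'area',cv2.contourArea(c)/(np.pi*r*r),'S',np.median(hsv[int(y)-4:int(y)+4,int(x)-4:int(x)+4,1]),'->',plane(p,[(x,y)],z)[0].round(4))
E
python3 - <<'E'
from balls import *
p=optics.camera_params('wrist'); im=cv2.imread('pics/w8.png'); find(p,im,.036,(170,130,345,235))
pt=optics.camera_params('top'); im=cv2.imread('pics/top7.png'); find(pt,im,.036,(303,180,360,222),50)
ps=optics.camera_params('side'); im=cv2.imread('pics/side8.png'); find(ps,im,.036,(270,145,305,190),50)
E
```

```text
px 219.6 206.3 r 19.6 area 0.9379707268524027 S 69.0 -> [ 0.577  -0.2714  0.036 ]
px 292.2 155.2 r 20.9 area 0.9419521081152742 S 133.0 -> [ 0.5065 -0.1746  0.036 ]
px 315.6 214.2 r 7.6 area 0.861517519329482 S 131.0 -> [ 0.5057 -0.1742  0.036 ]
px 343.7 193.7 r 7.5 area 0.8516152890117454 S 69.0 -> [ 0.5753 -0.2709  0.036 ]
px 291.8 181.2 r 7.5 area 0.7932475911646454 S 155.0 -> [ 0.5087 -0.1764  0.036 ]
px 286.0 160.0 r 6.7 area 0.816971017991632 S 86.0 -> [ 0.5771 -0.2726  0.036 ]
```

The three views agree within 2 mm: gold (0.5065, -0.1745), champagne (0.577, -0.271), which match the wells. I'll pick gold first.

```bash
python3 -m handwheel '{"linear":[[-0.6,2.5,-2],[-1.2,5,-5],[-1.2,5,-8],[-1.2,5,-11],[-1.2,5,-14],[-1.2,5,-17],[-1.2,5,-19],[-1.2,5,-21],[-1.2,5,-22.4],[-1.2,5,-22.4],[-1.2,5,-22.4]],"turn":[[0,0,0],[0,0,0],[0,0,0],[0,0,0],[0,0,0],[0,0,0],[0,0,0],[0,0,0],[0,0,0],[0,0,0],[0,0,0]]}' 0.8
python3 -m handwheel '{"linear":[[0,0,0],[0,0,0],[0,0,0],[0,0,0],[0,0,0]],"turn":[[0,0,0],[0,0,0],[0,0,0],[0,0,0],[0,0,0]]}' 0 15
```

```text
time_s: 27.0
tool_pos: [0.5079, -0.1747, 0.0299]
ee_rot: [0.0, 0.001, 1.0, -0.0]
force: [0.1, 0.2, -0.2]
grip_width: 0.0699
time_s: 27.5
tool_pos: [0.508, -0.1747, 0.0302]
ee_rot: [0.001, 0.001, 1.0, -0.0]
force: [-0.2, 0.6, 3.3]
grip_width: 0.0531
```

```bash
python3 -m handwheel '{"linear":[[0,0,1],[0,0,3],[0,0,6],[0,0,9],[0,0,12],[0,0,15],[0,0,18],[0,0,19],[0,0,19]],"turn":[[0,0,0],[0,0,0],[0,0,0],[0,0,0],[0,0,0],[0,0,0],[0,0,0],[0,0,0],[0,0,0]]}' 0 15
python3 -m handwheel '{"linear":[[0.1,3,0],[0.2,7,0],[0.3,11,0],[0.4,15,0],[0.5,19,0],[0.6,23,0],[0.7,27,0],[0.8,31,0],[1,34.5,0],[1,36.3,0],[1,36.3,0],[1,36.3,0]],"turn":[[0,0,0],[0,0,0],[0,0,0],[0,0,0],[0,0,0],[0,0,0],[0,0,0],[0,0,0],[0,0,0],[0,0,0],[0,0,0],[0,0,0]]}' 0
python3 - <<'E'
from h import *
st(); p,im=snap('wrist','w9')
E
```

```text
time_s: 28.4
tool_pos: [0.5079, -0.1747, 0.2211]
ee_rot: [0.002, 0.001, 1.0, 0.0]
force: [0.1, -0.2, -1.1]
grip_width: 0.0528
time_s: 29.6
tool_pos: [0.5167, 0.1878, 0.2181]
ee_rot: [-0.001, 0.001, 1.0, -0.001]
force: [0.1, 0.2, -0.6]
grip_width: 0.053
t 29.6 pos [0.5167 0.1878 0.2181] z [-0.003 -0.002 -1.   ] y [ 0.002  1.    -0.002] F [ 0.1  0.2 -0.6] w 0.053 q [ 0.64  0.26 -0.18 -0.   -1.13 -2.22]
```

View pics/w9.png

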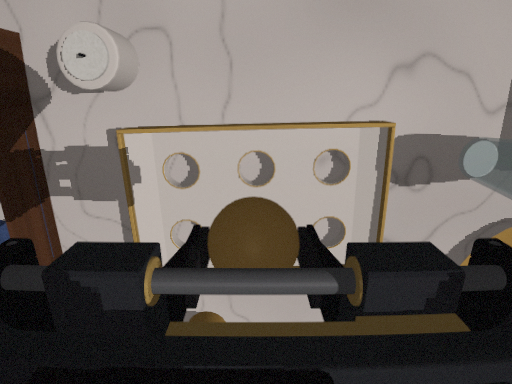

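The ball is held and the near cups show at (181,170), (256,168) and (332,167). I'll check the cup position from this view.

Run:
```python
from h import *
p=optics.camera_params('wrist'); print(plane(p,[(181,170),(256,168),(332,167),(183,235),(330,232)],.018).round(4))
```

```text
[[0.5192 0.095  0.018 ]
 [0.517  0.1898 0.018 ]
 [0.5158 0.2856 0.018 ]
 [0.6096 0.0907 0.018 ]
 [0.6056 0.2898 0.018 ]]
```

```bash
python3 -m handwheel '{"linear":[[0.1,0.1,-3],[0.1,0.1,-6],[0.1,0.1,-9],[0.1,0.1,-12],[0.1,0.1,-15],[0.1,0.1,-17],[0.1,0.1,-18],[0.1,0.1,-18.6],[0.1,0.1,-18.9],[0.1,0.1,-18.9],[0.1,0.1,-18.9]],"turn":[[0,0,0],[0,0,0],[0,0,0],[0,0,0],[0,0,0],[0,0,0],[0,0,0],[0,0,0],[0,0,0],[0,0,0],[0,0,0]]}' 0
python3 -m handwheel '{"linear":[[0,0,0],[0,0,0],[0,0,0],[0,0,0],[0,0,0],[0,0,1],[0,0,3],[0,0,6],[0,0,9],[0,0,13],[0,0,17],[0,0,19]],"turn":[[0,0,0],[0,0,0],[0,0,0],[0,0,0],[0,0,0],[0,0,0],[0,0,0],[0,0,0],[0,0,0],[0,0,0],[0,0,0],[0,0,0]]}' 0.8
python3 - <<'E'
from balls import *
st(); p,im=snap('wrist','w10'); find(p,im,.034,(160,140,350,280))
p,im=snap('side','side10'); find(p,im,.034,(180,205,290,295),30)
E
```

```text
time_s: 30.75
tool_pos: [0.519, 0.1896, 0.0315]
ee_rot: [0.001, 0.001, 1.0, 0.0]
force: [0.0, 0.4, -0.4]
grip_width: 0.0528
time_s: 31.95
tool_pos: [0.5198, 0.1899, 0.2256]
ee_rot: [0.003, 0.001, 1.0, 0.002]
force: [-0.3, 0.6, -0.1]
grip_width: 0.0695
t 31.95 pos [0.5198 0.1899 0.2256] z [ 0.007  0.003 -1.   ] y [0.002 1.    0.003] F [-0.3  0.6 -0.1] w 0.0695 q [ 0.64  0.26 -0.17  0.   -1.14 -2.22]
px 258.0 167.0 r 21.6 area 0.7950844018551619 S 142.0 -> [0.5183 0.1957 0.034 ]
px 201.0 284.5 r 23.0 area 0.15668202006512225 S 131.5 -> [0.5684 0.3591 0.034 ]
px 241.8 250.9 r 8.5 area 0.8714583113905786 S 141.5 -> [0.519  0.1887 0.034 ]
px 186.5 214.0 r 11.1 area 0.5849564772629448 S 150.0 -> [0.7672 0.1345 0.034 ]
```

View pics/w10.png

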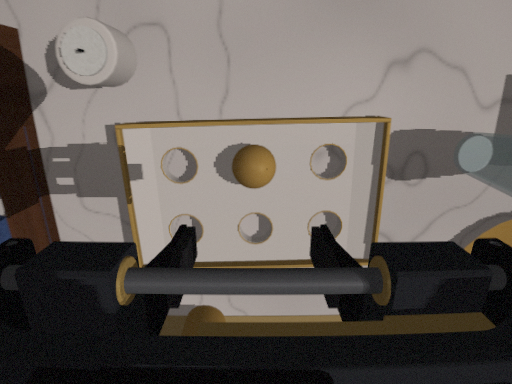

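View pics/side10.png

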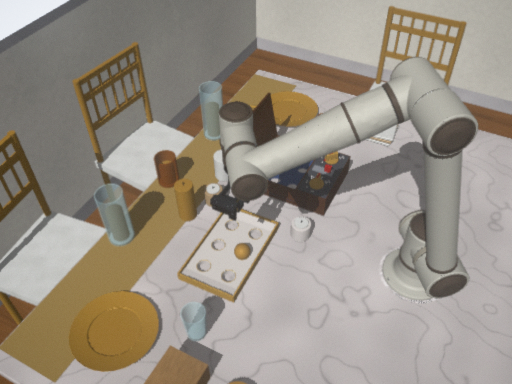

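Gold sits in the near middle cup: the wrist view has it at (254,167) and the side view puts it at (0.519, 0.189). Now the champagne bauble.

```bash
python3 -m handwheel '{"linear":[[0.5,-4,0],[1,-8,0],[1.5,-12,0],[2,-16,0],[2.5,-20,0],[3,-24,0],[3.5,-28,0],[4,-32,0],[4.5,-36,0],[5,-40,0],[5.5,-44,0],[5.8,-46.1,0]],"turn":[[0,0,0],[0,0,0],[0,0,0],[0,0,0],[0,0,0],[0,0,0],[0,0,0],[0,0,0],[0,0,0],[0,0,0],[0,0,0],[0,0,0]]}' 0.8
python3 -m handwheel '{"linear":[[0,0,0],[0,0,0]],"turn":[[0,0,0],[0,0,0]]}' 0.8
python3 - <<'E'
from balls import *
st(); p,im=snap('wrist','w11'); find(p,im,.036,(190,110,320,235))
E
```

```text
time_s: 33.25
tool_pos: [0.5757, -0.2743, 0.2192]
ee_rot: [-0.001, 0.002, 1.0, 0.0]
force: [0.4, 0.6, 0.6]
grip_width: 0.0699
time_s: 33.45
tool_pos: [0.5757, -0.2717, 0.2194]
ee_rot: [-0.001, 0.002, 1.0, 0.0]
force: [0.6, 0.2, 0.3]
grip_width: 0.0698
t 33.45 pos [ 0.5757 -0.2717  0.2194] z [-0.002  0.001 -1.   ] y [0.003 1.    0.001] F [0.6 0.2 0.3] w 0.0698 q [-0.19  0.41  0.04 -0.   -1.2  -1.39]
px 254.3 171.1 r 22.2 area 0.9511335289706994 S 67.0 -> [ 0.5757 -0.2709  0.036 ]
px 194.0 182.0 r 43.2 area 0.09284706721396431 S 136.0 -> [ 0.589  -0.3444  0.036 ]
```

View pics/w11.png

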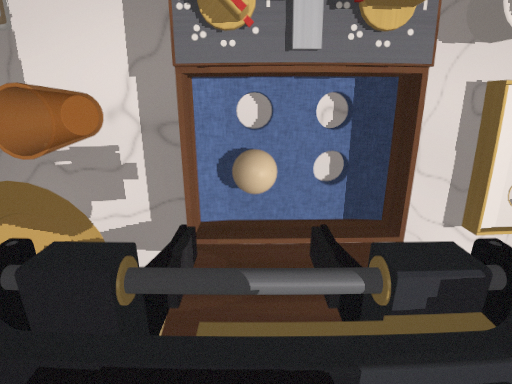

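```bash
python3 -m handwheel '{"linear":[[0,0,-3],[0,0,-6],[0,0,-9],[0,0,-12],[0,0,-15],[0,0,-17],[0,0,-18.3],[0,0,-18.9],[0,0,-18.9],[0,0,-18.9]],"turn":[[0,0,0],[0,0,0],[0,0,0],[0,0,0],[0,0,0],[0,0,0],[0,0,0],[0,0,0],[0,0,0],[0,0,0]]}' 0.8
python3 -m handwheel '{"linear":[[0,0,0],[0,0,0],[0,0,0],[0,0,0],[0,0,0],[0,0,0.3],[0,0,3],[0,0,6],[0,0,10],[0,0,14],[0,0,18],[0,0,19]],"turn":[[0,0,0],[0,0,0],[0,0,0],[0,0,0],[0,0,0],[0,0,0],[0,0,0],[0,0,0],[0,0,0],[0,0,0],[0,0,0],[0,0,0]]}' 0 15
python3 -m handwheel '{"linear":[[0.2,3,0],[0.5,7,0],[0.8,11,0],[1.1,15,0],[1.4,19,0],[1.7,23,0],[2,27,0],[2.3,31,0],[2.6,35,0],[2.9,39,0],[3,43,0],[3.1,46,0]],"turn":[[0,0,0],[0,0,0],[0,0,0],[0,0,0],[0,0,0],[0,0,0],[0,0,0],[0,0,0],[0,0,0],[0,0,0],[0,0,0],[0,0,0]]}' 0
python3 -m handwheel '{"linear":[[0,0,0],[0,0,0]],"turn":[[0,0,0],[0,0,0]]}' 0
python3 - <<'E'
from h import *
st(); p,im=snap('wrist','w12')
E
```

```text
time_s: 34.5
tool_pos: [0.5774, -0.2716, 0.0327]
ee_rot: [0.001, 0.001, 1.0, -0.0]
force: [0.8, 0.3, 0.6]
grip_width: 0.0697
time_s: 35.7
tool_pos: [0.5785, -0.2732, 0.2276]
ee_rot: [0.005, 0.001, 1.0, -0.002]
force: [0.7, -0.3, -1.4]
grip_width: 0.0527
time_s: 36.9
tool_pos: [0.607, 0.1901, 0.2204]
ee_rot: [-0.001, 0.001, 1.0, -0.0]
force: [0.4, 0.0, -1.5]
grip_width: 0.053
time_s: 37.1
tool_pos: [0.607, 0.1884, 0.2204]
ee_rot: [-0.001, 0.001, 1.0, -0.001]
force: [0.0, -1.4, -0.6]
grip_width: 0.0536
t 37.1 pos [0.607  0.1884 0.2204] z [-0.002 -0.001 -1.   ] y [ 0.001  1.    -0.001] F [ 0.  -1.4 -0.6] w 0.0536 q [ 0.56  0.41  0.03  0.   -1.2  -2.13]
```

View pics/w12.png

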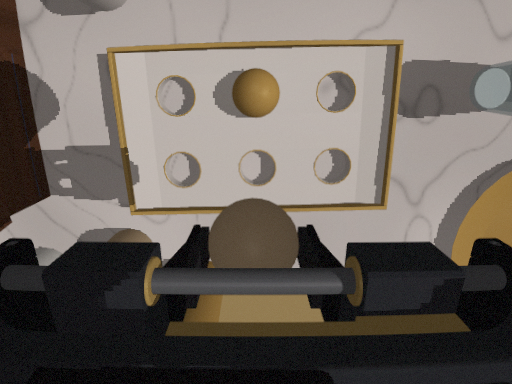

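```bash
python3 - <<'E'
from h import *
p=optics.camera_params('wrist'); print(plane(p,[(257.5,168)],.018).round(4))
E
python3 -m handwheel '{"linear":[[0.1,0.15,-3],[0.1,0.15,-6],[0.1,0.15,-9],[0.1,0.15,-12],[0.1,0.15,-15],[0.1,0.15,-17],[0.1,0.15,-18],[0.1,0.15,-18.5],[0.1,0.15,-18.8],[0.1,0.15,-18.8],[0.1,0.15,-18.8]],"turn":[[0,0,0],[0,0,0],[0,0,0],[0,0,0],[0,0,0],[0,0,0],[0,0,0],[0,0,0],[0,0,0],[0,0,0],[0,0,0]]}' 0
```

```text
[[0.6078 0.1922 0.018 ]]
time_s: 38.25
tool_pos: [0.6091, 0.1901, 0.0346]
ee_rot: [0.001, 0.001, 1.0, 0.0]
force: [0.2, -0.7, -1.0]
grip_width: 0.0531
```

```bash
python3 -m handwheel '{"linear":[[0,0,-0.2],[0,0,-0.2]],"turn":[[0,0,0],[0,0,0]]}' 0
python3 -m handwheel '{"linear":[[0,0,0],[0,0,0],[0,0,0],[0,0,0],[0,0,0],[0,0,1],[0,0,3],[0,0,6],[0,0,10],[0,0,14],[0,0,18],[0,0,20]],"turn":[[0,0,0],[0,0,0],[0,0,0],[0,0,0],[0,0,0],[0,0,0],[0,0,0],[0,0,0],[0,0,0],[0,0,0],[0,0,0],[0,0,0]]}' 0.8
python3 - <<'E'
from balls import *
st(); p,im=snap('wrist','w13'); find(p,im,.034,(190,50,320,235))
p,im=snap('side','side13'); find(p,im,.034,(180,205,290,295),30)
E
```

```text
time_s: 38.45
tool_pos: [0.6093, 0.1906, 0.033]
ee_rot: [0.001, 0.001, 1.0, 0.001]
force: [-1.8, 2.0, 5.5]
grip_width: 0.0533
time_s: 39.65
tool_pos: [0.6099, 0.1902, 0.2372]
ee_rot: [0.004, 0.001, 1.0, 0.001]
force: [0.2, 0.5, 0.3]
grip_width: 0.0692
t 39.65 pos [0.6099 0.1902 0.2372] z [ 0.007  0.003 -1.   ] y [0.002 1.    0.003] F [0.2 0.5 0.3] w 0.0692 q [ 0.56  0.4   0.06  0.   -1.23 -2.13]
px 255.8 163.8 r 21.1 area 0.8269967402630276 S 79.0 -> [0.6071 0.1933 0.034 ]
px 253.5 88.5 r 23.9 area 0.7533735347385924 S 146.0 -> [0.5166 0.1906 0.034 ]
px 201.0 284.5 r 23.0 area 0.15608285364039903 S 129.0 -> [0.5684 0.3591 0.034 ]
px 241.8 250.9 r 8.5 area 0.8714583113905786 S 142.0 -> [0.519  0.1887 0.034 ]
px 217.7 241.9 r 8.3 area 0.86119942463626 S 81.5 -> [0.6077 0.1919 0.034 ]
px 186.5 214.0 r 11.1 area 0.581082593307561 S 150.0 -> [0.7672 0.1345 0.034 ]
```

View pics/w13.png

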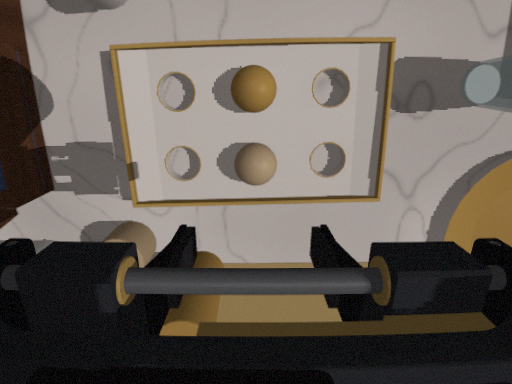

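View pics/side13.png

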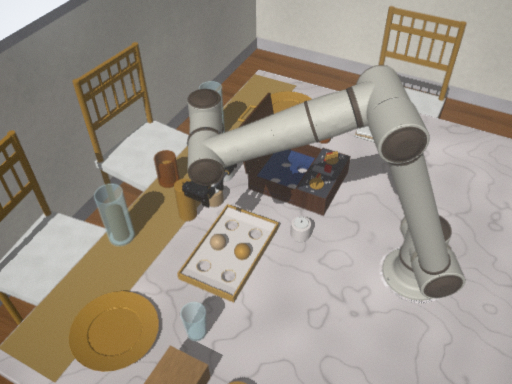

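Both baubles are seated; the wrist and side views agree within 2 mm at the cup centres. Back to the lid handle.

```bash
python3 -m handwheel '{"linear":[[0,0,2],[0,0,5],[0,-4,5.5],[0,-8,5.5],[1,-12,5.5],[2,-16,5.5],[3,-20,5.5],[4,-24,5.5],[5,-28,5.5],[6,-32,5.5],[7,-36,5.5],[8,-40,5.5]],"turn":[[0,0,0],[0,0,8],[0,0,16],[0,0,24],[0,0,32],[0,0,40],[0,0,48],[0,0,56],[0,0,64],[0,0,72],[0,0,80],[0,0,88]]}' 0.25
python3 -m handwheel '{"linear":[[1,-1.5,0],[2.5,-1.5,0],[3.7,-1.5,0],[3.7,-1.5,0],[3.7,-1.5,0]],"turn":[[0,0,2],[0,0,2],[0,0,2],[0,0,2],[0,0,2]]}' 0.25
python3 - <<'E'
from h import *
st(); p,im=snap('wrist','w14'); p,im=snap('side','side14')
E
```

```text
time_s: 40.95
tool_pos: [0.6881, -0.2117, 0.2853]
ee_rot: [-0.001, -0.696, 0.718, 0.001]
force: [1.2, -0.0, 0.6]
grip_width: 0.0217
time_s: 41.45
tool_pos: [0.725, -0.225, 0.2851]
ee_rot: [-0.001, -0.706, 0.708, 0.001]
force: [-1.0, -0.6, -0.5]
grip_width: 0.0219
t 41.45 pos [ 0.725  -0.225   0.2851] z [-0.003  0.001 -1.   ] y [-1.     0.002  0.003] F [-1.  -0.6 -0.5] w 0.0219 q [-0.09  0.61  0.53 -0.   -1.5   0.09]
```

View pics/w14.png

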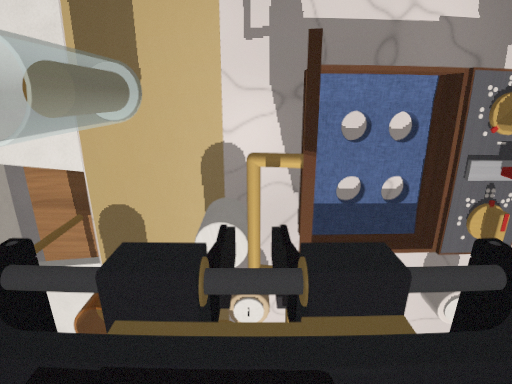

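View pics/side14.png

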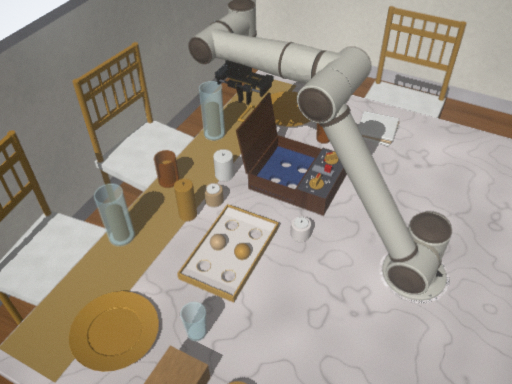

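The handle lies straight below the fingers at column 254, on the lid's far face as expected. Wells are empty and the bystanders are undisturbed. I'll descend, grip and reverse the arc.

```bash
python3 - <<'E'
from h import *
p=optics.camera_params('wrist'); print(plane(p,[(254.5,190),(254.5,235),(310,60)],.241).round(4))
E
python3 -m handwheel '{"linear":[[0,0,-1.5],[0,0,-3],[0,0,-4.5],[0,0,-6],[0,0,-6.2],[0,0,-6.2]],"turn":[[0,0,0],[0,0,0],[0,0,0],[0,0,0],[0,0,0],[0,0,0]]}' 0.25
python3 -m handwheel '{"linear":[[0,0,0],[0,0,0],[0,0,0],[0,0,0]],"turn":[[0,0,0],[0,0,0],[0,0,0],[0,0,0]]}' 0 25
```

```text
[[ 0.7232 -0.2438  0.241 ]
 [ 0.7233 -0.2074  0.241 ]
 [ 0.6867 -0.3329  0.241 ]]
time_s: 42.15
tool_pos: [0.7251, -0.2251, 0.2248]
ee_rot: [-0.0, -0.706, 0.708, 0.0]
force: [0.1, 0.6, 0.1]
grip_width: 0.0216
time_s: 42.55
tool_pos: [0.7257, -0.2252, 0.2256]
ee_rot: [0.0, -0.706, 0.708, -0.001]
force: [0.3, 0.2, 1.1]
grip_width: 0.0089
```

```bash
python3 -m handwheel '{"linear":[[-1.5,0,0.6],[-3,0,1],[-4.5,0,1.3],[-6.1,0,1.5],[-7.7,0,1.5],[-9.2,0,1.4],[-10.8,0,1.2],[-12.3,0,0.8],[-13.8,0,0.3],[-15.3,0,-0.3],[-16.6,0,-1.1],[-17.9,0,-2]],"turn":[[0,0,0],[0,0,0],[0,0,0],[0,0,0],[0,0,0],[0,0,0],[0,0,0],[0,0,0],[0,0,0],[0,0,0],[0,0,0],[0,0,0]]}' 0 25
python3 -m handwheel '{"linear":[[0,0,0]],"turn":[[0,0,0]]}' 0 25
```

```text
time_s: 43.75
tool_pos: [0.5468, -0.2256, 0.2064]
ee_rot: [0.001, -0.707, 0.708, -0.002]
force: [-0.5, 1.1, 3.8]
grip_width: 0.0088
time_s: 43.85
tool_pos: [0.5443, -0.2255, 0.2046]
ee_rot: [-0.001, -0.706, 0.708, 0.001]
force: [-4.4, -0.1, 2.4]
grip_width: 0.009
```

```bash
python3 -m handwheel '{"linear":[[-1.3,0,-0.9],[-2.4,0,-2],[-3.4,0,-3.2],[-4.4,0,-4.5],[-5.2,0,-5.8],[-5.9,0,-7.2],[-6.5,0,-8.7],[-6.9,0,-10.1],[-6.9,0,-10.3],[-6.9,0,-10.3]],"turn":[[0,0,0],[0,0,0],[0,0,0],[0,0,0],[0,0,0],[0,0,0],[0,0,0],[0,0,0],[0,0,0],[0,0,0]]}' 0 25
python3 - <<'E'
from h import *
st(); p,im=snap('side','side15'); crop(im,200,105,360,285,4,'side15c')
E
```

```text
time_s: 44.85
tool_pos: [0.4767, -0.2255, 0.1011]
ee_rot: [-0.001, -0.706, 0.708, 0.001]
force: [-3.1, -3.5, -1.6]
grip_width: 0.009
t 44.85 pos [ 0.4767 -0.2255  0.1011] z [-0.003 -0.    -1.   ] y [-1.     0.002  0.003] F [-3.1 -3.5 -1.6] w 0.009 q [-0.13  0.35 -0.39  0.   -0.83  0.13]
```

View pics/side15c.png

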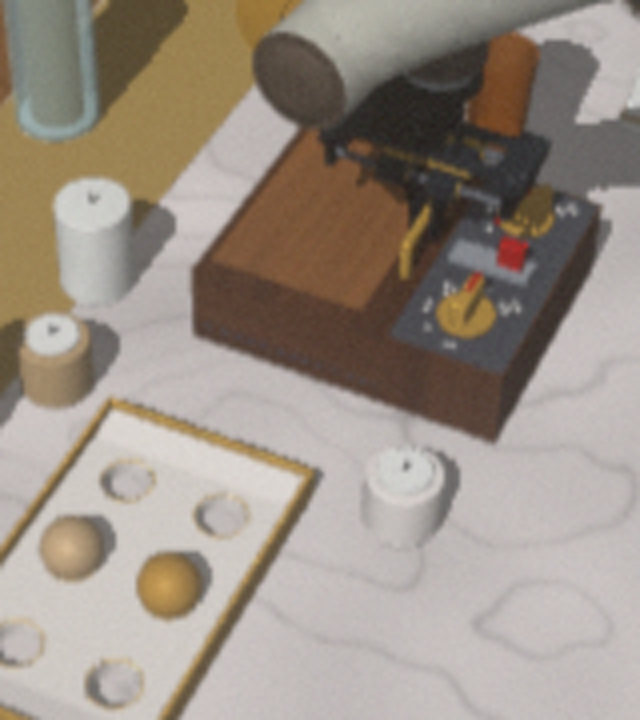

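The lid lies shut and both baubles are in their cups. Releasing and going to the bolt tab.

```bash
python3 -m handwheel '{"linear":[[0,0,0],[0,0,0],[0,0,0],[0,0,0],[0,0,1],[0,0,3],[0,0,5],[0,0,6],[0,0,6]],"turn":[[0,0,0],[0,0,0],[0,0,0],[0,0,0],[0,0,0],[0,0,0],[0,0,0],[0,0,0],[0,0,0]]}' 0.45
python3 -m handwheel '{"linear":[[-1,0,0],[-2,0,0],[-3,0,0],[-4,0,0],[-5,0,0],[-6,0,0],[-7,0,0],[-8.3,0,0],[-8.3,0,0],[-8.3,0,0],[-8.3,0,0],[-8.3,0,0]],"turn":[[0,0,8],[0,0,16],[0,0,24],[0,0,32],[0,0,40],[0,0,48],[0,0,56],[0,0,64],[0,0,72],[0,0,80],[0,0,88],[0,0,90]]}' 0.45
python3 - <<'E'
from h import *
st(); p,im=snap('wrist','w16')
hsv=cv2.cvtColor(im,cv2.COLOR_BGR2HSV); H,S,V=[hsv[...,i].astype(int) for i in range(3)]
m=((H<7)|(H>172))&(S>170)&(V>70); m[:, :235]=0; m[:,275:]=0
ys,xs=np.nonzero(m); print(xs.min(),xs.max(),ys.min(),ys.max()); print(plane(p,[(xs.mean(),ys.max()+.5),(xs.mean(),ys.min())],.12).round(4))
E
```

```text
time_s: 45.8
tool_pos: [0.4787, -0.2253, 0.1636]
ee_rot: [0.001, -0.706, 0.708, -0.002]
force: [-0.4, 0.1, -0.4]
grip_width: 0.0392
time_s: 47.0
tool_pos: [0.3938, -0.2249, 0.1607]
ee_rot: [-0.0, 1.0, 0.0, -0.001]
force: [0.2, 0.5, 0.3]
grip_width: 0.0394
t 47.0 pos [ 0.3938 -0.2249  0.1607] z [-0.002  0.001 -1.   ] y [ 0.001 -1.    -0.001] F [0.2 0.5 0.3] w 0.0394 q [-0.16  0.15 -0.49 -0.   -0.93  1.73]
243 257 191 229
[[ 0.3817 -0.2236  0.12  ]
 [ 0.4121 -0.2236  0.12  ]]
```

View pics/w16.png

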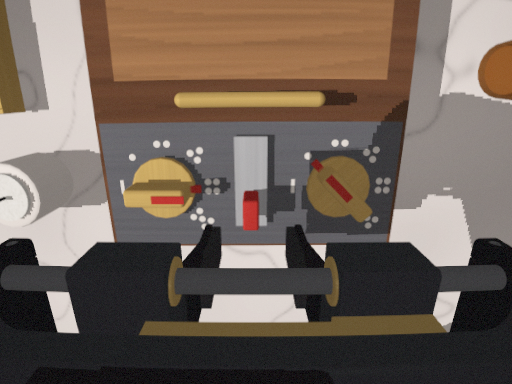

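Tab centre at x≈0.393 and the dials still read 4 and 1. Gripping the tab and pushing it home.

```bash
python3 -m handwheel '{"linear":[[0,0.1,-2],[0,0.1,-4],[0,0.1,-5.5],[0,0.1,-6],[0,0.1,-6],[0,0.1,-6]],"turn":[[0,0,0],[0,0,0],[0,0,0],[0,0,0],[0,0,0],[0,0,0]]}' 0.45
python3 -m handwheel '{"linear":[[0,0,0],[0,0,0],[0,0,0],[0,0,0],[0,0,0],[0,0,0]],"turn":[[0,0,0],[0,0,0],[0,0,0],[0,0,0],[0,0,0],[0,0,0]]}' 0 15
python3 -m handwheel '{"linear":[[0.4,0,0],[0.9,0,0],[1.4,0,0],[1.9,0,0],[2.4,0,0],[2.6,0,0],[2.7,0,0],[2.7,0,0]],"turn":[[0,0,0],[0,0,0],[0,0,0],[0,0,0],[0,0,0],[0,0,0],[0,0,0],[0,0,0]]}' 0
```

```text
time_s: 47.65
tool_pos: [0.3949, -0.2243, 0.1019]
ee_rot: [0.0, 1.0, -0.001, 0.0]
force: [0.0, 0.0, -0.2]
grip_width: 0.0393
time_s: 48.25
tool_pos: [0.3946, -0.2231, 0.1018]
ee_rot: [-0.001, 1.0, -0.001, 0.0]
force: [0.2, 7.0, 2.7]
grip_width: 0.0122
time_s: 49.05
tool_pos: [0.4195, -0.223, 0.1017]
ee_rot: [-0.001, 1.0, -0.001, -0.002]
force: [-4.3, 6.6, 8.3]
grip_width: 0.012
```

```bash
python3 -m handwheel '{"linear":[[0,0,0],[0,0,0],[0,0,0],[0,0,0],[0,0,0],[0,0,1],[0,0,3],[0,0,5],[0,0,7],[0,0,7]],"turn":[[0,0,0],[0,0,0],[0,0,0],[0,0,0],[0,0,0],[0,0,0],[0,0,0],[0,0,0],[0,0,0],[0,0,0]]}' 0.45
python3 - <<'E'
from h import *
st(); p,im=snap('wrist','w17')
hsv=cv2.cvtColor(im,cv2.COLOR_BGR2HSV); H,S,V=[hsv[...,i].astype(int) for i in range(3)]
m=((H<7)|(H>172))&(S>170)&(V>70); m[:, :235]=0; m[:,275:]=0
ys,xs=np.nonzero(m); print(xs.min(),xs.max(),ys.min(),ys.max()); print(plane(p,[(xs.mean(),ys.max()+.5)],.12).round(4))
E
python3 -m handwheel '{"linear":[[-1,-2,1],[-2,-5,3],[-3,-9,5],[-4,-13,7],[-5,-17,9],[-6,-21,9],[-6,-23,9],[-6,-23,9]],"turn":[[0,0,0],[0,0,0],[0,0,0],[0,0,0],[0,0,0],[0,0,0],[0,0,0],[0,0,0]]}'
python3 - <<'E'
from balls import *
st(); p,im=snap('top','top18'); find(p,im,.034,(165,175,255,225),30); crop(im,150,110,390,270,3.2,'top18c')
p,im=snap('side','side18'); find(p,im,.034,(190,205,290,295),30); crop(im,180,105,360,295,4,'side18c')
E
```

```text
time_s: 50.05
tool_pos: [0.4236, -0.2248, 0.175]
ee_rot: [0.001, 1.0, -0.001, 0.004]
force: [0.4, 0.4, 0.3]
grip_width: 0.0391
t 50.05 pos [ 0.4236 -0.2248  0.175 ] z [ 0.007 -0.002 -1.   ] y [-0.002 -1.     0.002] F [0.4 0.4 0.3] w 0.0391 q [-0.15  0.18 -0.41  0.   -0.97  1.72]
244 257 193 228
[[ 0.4063 -0.2233  0.12  ]]
time_s: 50.9
tool_pos: [0.3605, -0.456, 0.2597]
ee_rot: [-0.001, 1.0, -0.003, -0.001]
force: [1.2, 0.0, -0.1]
grip_width: 0.0391
t 50.9 pos [ 0.3605 -0.456   0.2597] z [-0.002  0.002 -1.   ] y [-0.006 -1.    -0.002] F [ 1.2  0.  -0.1] w 0.0391 q [-0.62  0.29 -0.04 -0.   -1.25  2.19]
px 205.5 210.5 r 7.4 area 0.7300487511654712 S 135.0 -> [0.5195 0.1959 0.034 ]
px 206.5 184.5 r 7.4 area 0.75925070121209 S 72.0 -> [0.6089 0.1945 0.034 ]
px 205.5 286.5 r 17.2 area 0.20665749527764302 S 129.5 -> [0.5523 0.359  0.034 ]
px 241.8 250.9 r 8.5 area 0.8671010198336258 S 141.0 -> [0.519  0.1887 0.034 ]
px 217.7 241.9 r 8.3 area 0.8566063610381999 S 81.0 -> [0.6077 0.1919 0.034 ]
px 192.0 212.5 r 5.9 area 0.4646700950696635 S 133.5 -> [0.7539 0.1199 0.034 ]
```

View pics/w17.png

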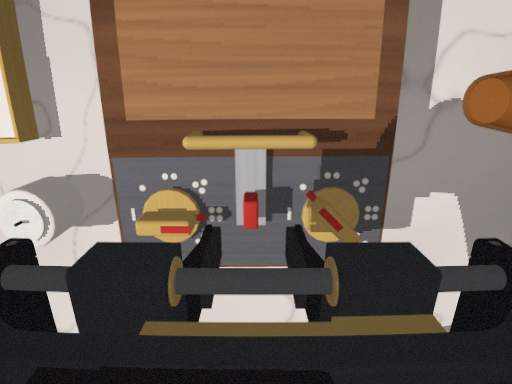

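View pics/top18c.png

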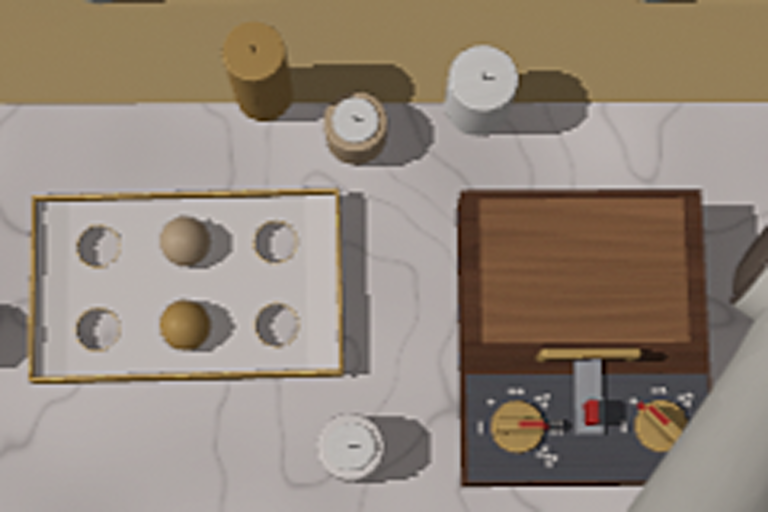

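View pics/side18c.png

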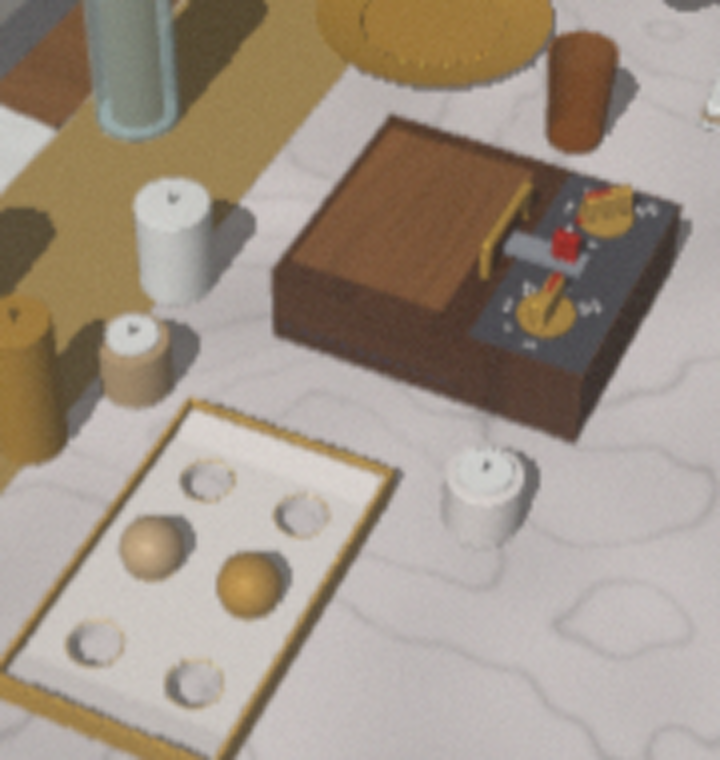

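Run:
```python
from h import *
pt=optics.camera_params('top');ps=optics.camera_params('side')
for a,b in(((185,325),(241.8,250.9)),((184.5,240),(217.7,241.9))):
    u=np.array(a)/3.2+[150,110]-.35
    o1,d1=ray(pt,[u]);o2,d2=ray(ps,[b]);d1=d1[0];d2=d2[0]
    s=np.linalg.lstsq(np.c_[d1,-d2],o2-o1,rcond=None)[0]; A=o1+d1*s[0];B=o2+d2*s[1]; print(((A+B)/2).round(4),'gap',np.linalg.norm(A-B).round(4))
```

```text
[0.5177 0.1894 0.0354] gap 0.0016
[0.6081 0.1917 0.0335] gap 0.0006
```

The two-view heights, 35 and 34 mm, match a seated bauble (34 mm). The tab is back at its home position and the robot is clear of everything, so I'm handing in.

```bash
python3 -c "
from h import *
print(job.close_job()); st()"
```

```text
the job is handed in; nothing more can be done
None
the job is handed in; nothing more can be done
```

The whole task was carried out and the job handed in at about 51 s of the 210 s allowed; no verdict was reported.

I set the left dial to 4 and the right to 1, drew the bolt 25 mm and opened the lid to about 1.75 rad. The case held two baubles, one gold and one champagne. I placed them in the tray's two middle cups, closed the lid with its handle and pushed the bolt home.

**Last checks**
- **Baubles:** triangulating the top and side views put their centres at heights of 35 and 34 mm, against 34 mm for a seated bauble. Both were within 2 mm of their cup centres, and the side view gave the same positions before and after the lid and bolt work.
- **Lid:** it looked flat and shut in every view.
- **Bolt:** the tab's edge was at x 0.4063, against 0.4067 m at the start, so it is home within about 1 mm.
- **Bystanders:** all stood in the same places by eye in the views. I did not measure how far any had moved.
- **Robot:** it was clear of everything, with no contact force.

One reading disagreed: the automatic colour mask in the top view put the baubles 3 to 6 mm off in y. I put this down to shading and triangulated from hand-read pixels instead.

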